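# Dress the mouth of the sample-press sleeve

## Robot

A 6-joint arm with a two-finger parallel gripper is mounted at the origin on the work surface. World frame = base frame: x ahead of the robot, y to its left, z up, the work surface at z = 0. Lengths are in m, angles in rad, forces in N, time in s.
With the tool pointing down it reaches from about 0.3 to 0.875 m from the base axis. Payload 6.4 kg.
Tool frame: the origin (TCP) lies between the finger pads; the fingertips stand 8 mm ahead of it and the grasp point (between the pads) lies 11 mm behind it; z points along the fingers, x is the direction in which the jaws open and shut, and the axes are right-handed (so a half turn about z gives the same grasp; the last joint's range is limited). The gripper opens to 85 mm and grips with 20 to 120 N. Pads are 22 mm wide; open, the fingers measure 114 mm over their backs; the gripper's body (76 mm by 85 mm) begins 54 mm behind the grasp point. The pads swing forward as they close: fully open they stand 13 mm farther back than shut.
Start: joints at [1.049, 0.181, 1.607, -0, 1.354, -0.206], TCP at [0.179, 0.547, 0.239] pointing down, gripper open.
Joint ranges: [-2.99, 2.99], [-0.89, 2.07], [0.3, 2.58], [-1.14, 4.28], [0, 2.63], [-3.12, 3.12]. Speed limits (rad/s): [2.57, 2.57, 3.01, 3.14, 3.14, 3.14].

## Interface

Orientations are given as a unit quaternion [w, x, y, z].
In Python, from station import sensors, cams, job gives the robot as it stands. The module is installed in compiled form; this text tells all that it offers.
- The arm moves only by the tool apply_moves, never from a script. Its argument "increments" is a list of rows, each a list of 7 numbers: the turn, a rotation vector about the tool's x, y, z in degrees, then the shift along the tool's x, y, z in m, then the opening in per cent of the stroke, from 0 (shut) to 100 (fully open). In form: [[rx, ry, rz, tx, ty, tz, claw], ...]. A call has 1 to 12 rows; each row is the pose to reach, as a shift and turn from the pose measured when the call began, along the tool's axes at that moment; what a row does not reach only later rows make up. A row lasts 1/10 s, in which the tool goes at most 50 mm and 8.59 degrees, less where a joint would pass 70% of its speed; a pose out of reach is approached as far as the arm can. A call with a gripper value outside its range is refused whole. The fingers move at their own pace and stop on an object; the grip force is fixed at half the most. Time passes only in rows, so rows that repeat a pose let the fingers close. It gives the time, the measured TCP pose, the force and the opening at its end, in the units of the state.
- sensors.sense(): the state, without advancing time (a new reading comes with each control period).
- cams.camera(name): name is "scene" or "top" or "wrist"; returns the picture (420x560x3 uint8, blue, green, red); there is no depth.
- cams.camera_params(name): a dict with "mtx" (3x3 intrinsics, pixels), "extrinsics" (4x4, takes a point from camera to world coordinates). Camera axes: x right, y up, looking along -z (the intrinsics and any distortion apply to the point x, -y, -z); pixel columns grow to the right and rows downward; lengths in m; the calibration is good to about 2 mm. A picture is of the moment at which its call begins: read the wrist's pose just before it. camera_params takes no time and is no camera call; for the wrist camera it gives the pose at the moment of the call.
- job.sign_off(): hands the job in, once; it reports no verdict.
Trained networks look in the newest picture that a camera, given by its name, has taken for a name from the list of things; names that differ only in an ending like _2 or _b are one class to them, and where a whole thing is asked for, a point or a joint stands for the part that bears it (a point fixed in the world has none). Each returns a list of dicts, best first, with "confidence" (0 to 1); they miss things now and then, are a little off and sometimes report something else, mostly with a low value. They report only what shows in the picture. A call takes as long as a camera call. They do not tell look-alikes from the thing itself.
- cams.look_for(thing, camera): "xyz" ([x, y, z] in m, in the coordinates of the camera as it stood for that picture, good to about 4 mm: the middle of the surface that is visible of it).
- cams.pinpoint(thing, camera): "xyz" ([x, y, z] in m, in the coordinates of the camera as it stood for that picture, good to about 4 mm: a listed point, or the origin of a listed thing).
The state is a dict: "time_s": time; "joint_positions": joint angles; "qvel": joint speeds; "tau": joint torques, N m; "ee_pos": TCP position; "orientation": TCP orientation; "wrist_force": force on the tool from outside, world axes, zero at the start; "wrist_torque": the same for the moment, N m; "finger_gap": finger opening in m.
Only numpy, scipy, OpenCV 4.12 (cv2) and the standard library are available. Lean on these libraries where they do the work, as an engineer would, in place of code of your own. Each camera call takes 0.05 s, during which the arm holds its last target.

## Task

Take the deburring tool out of its rest and run its cone-shaped blade clockwise seen from above, right round the inner edge of the steel sleeve's mouth: set it on the edge on the clamp-screw side, keep it down in the mouth and pressed lightly against the edge (around 5 N, never over 10 N) all the way, and come full circle back to the clamp-screw side before lifting out. Then stand the tool back in its rest, fully seated, and let go, leaving the other things on the bench alone.

Things in the scene. Friction and masses are not known exactly. Their poses are not given: they have to be found in the camera images.
- holder: Aluminium block 120 x 120 x 50 mm fixed to the bench; an upright steel sleeve (tube, bore 68 mm diameter, wall 8 mm) stands in it, rim 80 mm above the bench. Origin: centre of the block's underside, z up, +x towards the clamp screw. The sleeve sits in rubber: it gives sideways about 1 mm per 3 N, up to 5 mm, and springs back; it does not give downwards.
- mouth (a point): Point at rim height (80 mm above the bench) over the block's centre, axes as the block's. The bore's true axis at rest lies 5 mm to one side of it, in an unknown direction that differs each time, so the edge must be found and followed by feel. The bore is clear to 33 mm below the rim.
- screw (a point): Top of the upright steel clamp screw, 18 mm diameter, on a small foot at the block's +x face; 74 mm from the block's centre, 60 mm above the bench. It marks the clamp-screw side.
- tool: Hand deburring tool, about 150 g, standing tip down in its rest. Origin: the tip, on the axis; z points up to the handle. Steel cone blade, 45 degree flank, radius 2 mm at z = 0 to 12 mm at z = 10, 12 mm on to z = 14 mm; shank 10 mm diameter to z = 38; collar 42 mm diameter z = 38 to 43; square handle above. Round blade: the tool need not turn. Flank works with the tip 1 to 10 mm below the rim; 5 is good.
- handle (a point): Place to grip firmly, on the tool's axis 70 mm above its tip: black square handle 24 x 24 mm, from 42 to 111 mm above the tip, its flats square to the tool's x and y.
- rest: Fixed grey plastic block 80 x 80 x 60 mm with an upright round hole of 30 mm diameter through its middle. Origin: centre of its underside. The tool's collar rests on its top, which puts the tip 22 mm above the bench.
- reagent: Bystander: small white plastic bottle with a red cap, 44 mm diameter, 75 mm high; origin centre of its underside.
- tomato: Bystander: tomato, 62 mm diameter, 46 mm high; origin centre of its underside.
- beaker: Bystander: small open glass beaker, 56 mm diameter, 60 mm high; origin centre of its underside.
Things that resemble listed ones, but are neither listed nor needed, are in the scene too. There is more than one size of the tool; the one meant has the size given above.

How it is judged:
By the outcome, as a careful person would: the job done as asked, in the order asked, and still so for the second after the job is handed in, with the robot touching nothing.
It also fails if it takes over 72 s, if anything falls off the work surface, if the arm or the gripper's body presses on something with over 40 N, if the wrist force passes 120 N, or if a joint passes its speed limit or range.

## Working session

There is one attempt and no reset: what is moved stays moved. The work goes in short steps, Python scripts to look and compute and a tool call to move; the robot and the scene stay as the last step left them, time stands still between calls to the robot, and variables do not carry over. Pictures are saved under pics/ and viewed, and the job is handed in when it is done.

Besides the shell and the picture viewer there is one more tool, called by a JSON object that holds its "name" and its "arguments". apply_moves: Moves the arm, as the interface text tells. Its arguments: {"type":"object","properties":{"increments":{"type":"array"}},"required":["increments"]}

```bash
mkdir -p pics
cat > h.py <<'E'
import numpy as np, cv2
from station import sensors, cams, job
from scipy.spatial.transform import Rotation as R
def rot(q): return R.from_quat([q[1],q[2],q[3],q[0]])
def shot(n,f):
    im=np.array(cams.camera(n)); cv2.imwrite('pics/'+f,im); return im
def toworld(n,p):
    E=np.array(cams.camera_params(n)['extrinsics']); return (E@np.r_[p,1])[:3]
def proj(n,P):
    c=cams.camera_params(n);E=np.linalg.inv(np.array(c['extrinsics']));p=(E@np.r_[P,1])[:3];q=np.array([p[0],-p[1],-p[2]]);u=np.array(c['mtx'])@q;return u[:2]/u[2]
def ray(n,u,v,z):
    c=cams.camera_params(n);E=np.array(c['extrinsics']);d=np.linalg.inv(np.array(c['mtx']))@np.array([u,v,1.]);d=E[:3,:3]@np.array([d[0],-d[1],-d[2]]);o=E[:3,3];return o+d*(z-o[2])/d[2]
E
python3 - <<'E'
from h import *
np.set_printoptions(precision=4,suppress=True)
s=sensors.sense()
for k,v in s.items(): print(k,np.round(v,4))
a=shot('scene','s0.png');b=shot('top','t0.png');shot('wrist','w0.png')
for n in('scene','top'):
    c=cams.camera_params(n);print(c)
    for t in ['holder','mouth','screw','tool','handle','rest','reagent','tomato','beaker']:
        try:
            for r in cams.pinpoint(t,n)[:4]:
                w=toworld(n,r['xyz']);print(n,t,round(r['confidence'],2),w,proj(n,w).round(0))
        except Exception as e: print(t,e)
print(sensors.sense()['time_s'])
E
```

```text
time_s 0.0
joint_positions [ 1.0487  0.1815  1.608  -0.      1.3538 -0.2063]
qvel [-0.0006 -0.0005  0.0002 -0.0001 -0.0012  0.0006]
tau [ -0.0013 -44.4873 -35.134   -0.0003   0.009    0.    ]
ee_pos [0.1783 0.5461 0.2384]
orientation [ 0.0004  0.8095  0.5871 -0.0008]
wrist_force [-0.1331 -0.4181 -0.7837]
wrist_torque [ 0.007  -0.0036  0.0164]
finger_gap 0.0857
{'mtx': array([[403.4746,   0.    , 284.2566],
       [  0.    , 403.4746, 208.257 ],
       [  0.    ,   0.    ,   1.    ]]), 'extrinsics': array([[-0.2499, -0.7521,  0.6098,  1.0795],
       [ 0.9682, -0.2008,  0.1492,  0.1668],
       [ 0.0102,  0.6277,  0.7784,  0.7511],
       [ 0.    ,  0.    ,  0.    ,  1.    ]])}
scene holder 0.98 [ 0.5329 -0.1991  0.0002] [191. 203.]
scene mouth 0.96 [ 0.5394 -0.2012  0.0775] [183. 183.]
scene mouth 0.65 [ 0.6004 -0.1668  0.0609] [188. 211.]
scene screw 0.72 [ 0.6008 -0.1702  0.0562] [187. 212.]
scene tool 0.86 [0.4783 0.2143 0.0212] [366. 215.]
scene tool 0.7 [0.5801 0.2995 0.0011] [398. 265.]
scene tool 0.62 [0.3768 0.2158 0.0161] [372. 185.]
scene handle 0.81 [0.5795 0.2925 0.0955] 
[... 695 characters left out ...]
.    ,  1.    ]])}
top holder 0.89 [ 0.5334 -0.2017 -0.0024] [415. 224.]
top mouth 0.83 [ 0.5357 -0.2049  0.0791] [432. 221.]
top screw 0.63 [ 0.5974 -0.1724  0.06  ] [408. 185.]
top tool 0.7 [0.48   0.2122 0.0211] [188. 249.]
top tool 0.66 [ 0.579   0.3019 -0.0032] [147. 196.]
top tool 0.62 [0.375  0.214  0.0186] [186. 307.]
top handle 0.93 [0.3896 0.2639 0.0156] [160. 298.]
top handle 0.64 [0.5762 0.2969 0.1002] [126. 192.]
top handle 0.58 [0.4753 0.2101 0.093 ] [177. 254.]
top rest 0.66 [ 0.4798  0.215  -0.0021] [190. 249.]
top reagent 0.93 [ 0.6964 -0.0015 -0.0024] [307. 136.]
top tomato 0.83 [ 0.6881 -0.1096 -0.0021] [364. 140.]
top beaker 0.92 [ 0.6998  0.1192 -0.0018] [243. 134.]
1.05
```

View pics/s0.png

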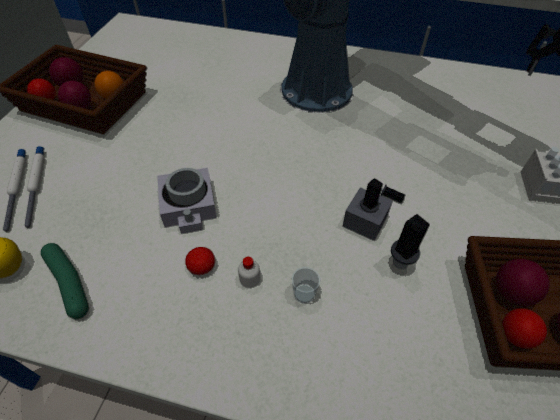

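View pics/t0.png

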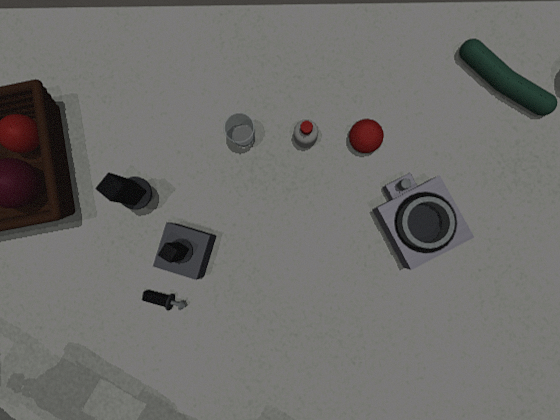

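Run:
```python
import cv2,numpy as np
a=cv2.imread('pics/s0.png')[150:290,330:450];b=cv2.imread('pics/t0.png')[170:340,100:240]
c=cv2.imread('pics/t0.png')[150:270,370:490]
r=lambda x:cv2.resize(x,(266,330),interpolation=cv2.INTER_CUBIC)
cv2.imwrite('pics/c0.png',np.hstack([r(a),r(b),r(c)]))
```

```text
(no output)
```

View pics/c0.png

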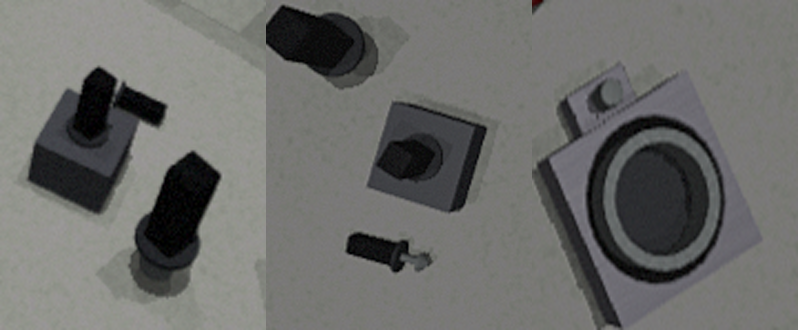

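The wanted tool is the one in the rest (scene 371,197, top 177,254). The look-alikes are the big one standing at scene 406,239 (top 126,192) and the small one lying at scene 392,193 (top 160,298). The size and the rest both single out the first. Next I'll get a close view with the wrist camera.

```bash
cat >> h.py <<'E'
def plan(P, yaw=None):
    "shift in tool axes to reach world P; rotation to make tool x at yaw (mod 180) and z straight down"
    s=sensors.sense();Rt=rot(s['orientation']);d=np.array(P)-s['ee_pos'];t=Rt.inv().apply(d)
    out=None
    if yaw is not None:
        best=None
        for k in (0,180):
            y=np.radians(yaw+k);x=np.array([np.cos(y),np.sin(y),0]);z=np.array([0,0,-1.]);M=R.from_matrix(np.c_[x,np.cross(z,x),z])
            rv=np.degrees((Rt.inv()*M).as_rotvec())
            if best is None or np.linalg.norm(rv)<np.linalg.norm(best):best=rv
        out=best
    print('t',s['time_s'],'pos',np.round(s['ee_pos'],4),'yaw',np.round(np.degrees(np.arctan2(*Rt.apply([1,0,0])[[1,0]])),2),'tilt',np.round(Rt.apply([0,0,1]),4))
    print('shift',np.round(t,4),'rot',None if out is None else np.round(out,2),'F',np.round(s['wrist_force'],2),'gap',s['finger_gap'],'q6',np.round(s['joint_positions'][5],2))
E
python3 - <<'E'
from h import *
s=sensors.sense();Rt=rot(s['orientation']);E=np.array(cams.camera_params('wrist')['extrinsics'])
print(Rt.inv().apply(E[:3,3]-s['ee_pos']), (Rt.inv().as_matrix()@E[:3,:3]).round(3))
plan([0.479,0.214,0.26])
im=cv2.imread('pics/w0.png')
E
```

```text
[ 0.00029118 -0.07384136 -0.13558281] [[ 1.    -0.001  0.001]
 [-0.    -0.958 -0.287]
 [ 0.001  0.287 -0.958]]
t 1.05 pos [0.1786 0.5466 0.2393] yaw 71.9 tilt [ 0.  0. -1.]
shift [-0.2228  0.3889 -0.0207] rot None F [0.05 0.09 0.24] gap 0.08549698216828522 q6 -0.21
```

{"name": "apply_moves", "arguments": {"increments": [[0,0,0,-0.025,0.043,-0.02,100],[0,0,0,-0.05,0.087,-0.02,100],[0,0,0,-0.075,0.13,-0.02,100],[0,0,0,-0.1,0.173,-0.02,100],[0,0,0,-0.125,0.217,-0.02,100],[0,0,0,-0.15,0.26,-0.02,100],[0,0,0,-0.175,0.303,-0.02,100],[0,0,0,-0.2,0.347,-0.02,100],[0,0,0,-0.223,0.389,-0.02,100],[0,0,0,-0.223,0.389,-0.02,100],[0,0,0,-0.223,0.389,-0.02,100]]}}

```text
time_s: 2.15
ee_pos: [0.4796, 0.2128, 0.2591]
orientation: [-0.0, 0.81, 0.586, -0.0]
wrist_force: [-0.1, 1.0, -0.6]
finger_gap: 0.0856
```

Run:
```python
from h import *
np.set_printoptions(precision=4,suppress=True)
plan([0.479,0.214,0.26])
shot('wrist','w1.png')
for t in ['rest','tool','handle']:
    for r in cams.pinpoint(t,'wrist')[:3]:
        w=toworld('wrist',r['xyz']);print(t,round(r['confidence'],2),w,proj('wrist',w).round(0))
```

```text
t 2.15 pos [0.4796 0.2128 0.2591] yaw 71.73 tilt [-0.0006  0.0002 -1.    ]
shift [ 0.001  -0.0009 -0.0009] rot None F [-0.06  1.03 -0.58] gap 0.08563849855481942 q6 -1.06
rest 0.82 [0.4757 0.2151 0.0048] [280. 180.]
tool 0.94 [0.3838 0.2145 0.0226] [255. 110.]
tool 0.87 [0.5397 0.3407 0.039 ] [391. 203.]
tool 0.57 [0.4758 0.2112 0.0202] [276. 183.]
handle 0.76 [0.3881 0.2671 0.0122] [298. 100.]
handle 0.69 [0.478  0.213  0.0954] [278. 199.]
handle 0.64 [0.4541 0.307  0.0294] [346. 144.]
```

View pics/w1.png

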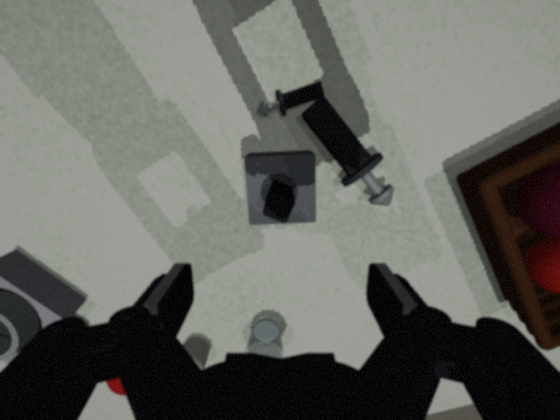

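Run:
```python
from h import *
np.set_printoptions(precision=4,suppress=True)
shot('scene','s1.png');shot('top','t1.png')
im=cv2.imread('pics/w1.png');c=cv2.convertScaleAbs(im[130:250,220:340],alpha=2.5,beta=20)
s=cv2.imread('pics/s1.png')[90:300,320:520]
cv2.imwrite('pics/c1.png',np.hstack([cv2.resize(c,(400,400),interpolation=2),cv2.resize(s,(400,400))]))
for p in [(247,152),(315,150),(316,222),(248,224)]: print(ray('wrist',*p,0.06))
print(sensors.sense()['wrist_force'])
```

```text
[0.4251 0.194  0.06  ]
[0.4463 0.2668 0.06  ]
[0.5281 0.2446 0.06  ]
[0.5054 0.1664 0.06  ]
[ 0.6363 -0.3578 -0.32  ]
```

View pics/c1.png

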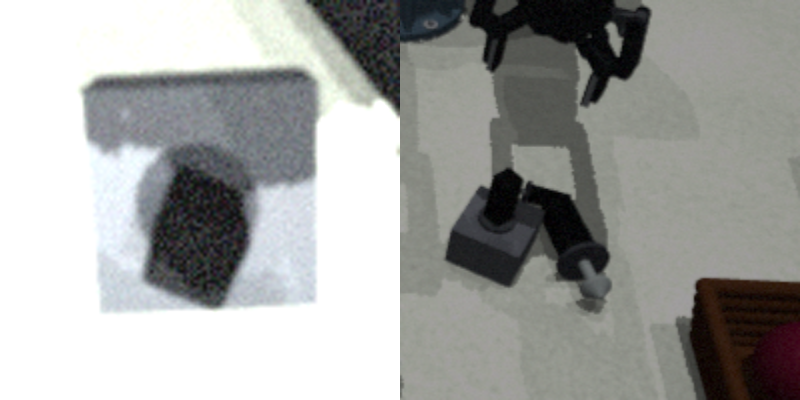

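```bash
cat > fit.py <<'E'
from h import *
from scipy.optimize import differential_evolution
im=cv2.imread('pics/w1.png'); g=cv2.GaussianBlur(cv2.cvtColor(im,6),(3,3),0)
x0,y0,x1,y1=255,165,305,230
sub=g[y0:y1,x0:x1]; m=(sub<26)
print(np.percentile(sub,[2,10,30,50,80]), m.sum())
c=cams.camera_params('wrist');E=np.linalg.inv(np.array(c['extrinsics']));K=np.array(c['mtx'])
def mask(p):
    x,y,a=p;S=4;pts=[]
    for z in(.065,.133):
        for k in range(4):
            t=a+np.pi/4+k*np.pi/2;P=E@[x+.01697*np.cos(t),y+.01697*np.sin(t),z,1];u=K@[P[0],-P[1],-P[2]];pts.append(u[:2]/u[2]-[x0,y0])
    h=cv2.convexHull((np.array(pts,np.float32)*S).round().astype(np.int32))
    M=np.zeros((sub.shape[0]*S,sub.shape[1]*S),np.float32);cv2.fillConvexPoly(M,h,1)
    return cv2.resize(M,(sub.shape[1],sub.shape[0]),interpolation=cv2.INTER_AREA)
f=lambda p:np.abs(mask(p)-m).sum()
r=differential_evolution(f,[(.46,.495),(.195,.23),(0,np.pi/2)],seed=1,maxiter=60)
print(r.x,np.degrees(r.x[2]),r.fun)
M=mask(r.x);v=np.dstack([m*255,sub*3,M*255]).astype(np.uint8);cv2.imwrite('pics/fit.png',cv2.resize(v,None,fx=8,fy=8,interpolation=0))
plan([r.x[0],r.x[1],.0],np.degrees(r.x[2]));plan([r.x[0],r.x[1],.0],np.degrees(r.x[2])+90)
E
python3 fit.py
```

```text
[ 4.  7. 26. 47. 81.] 942
[0.4764327  0.21504423 0.96629546] 55.36465156886848 111.0
t 2.45 pos [0.4783 0.215  0.2594] yaw 72.04 tilt [ 1.e-04  2.e-04 -1.e+00]
shift [-0.0006 -0.0018  0.2594] rot [ 0.000e+00 -1.000e-02  1.667e+01] F [ 0.64 -0.36 -0.32] gap 0.08521242668059566 q6 -1.06
t 2.45 pos [0.4783 0.215  0.2594] yaw 72.04 tilt [ 1.e-04  2.e-04 -1.e+00]
shift [-0.0006 -0.0018  0.2594] rot [ 1.000e-02 -1.000e-02 -7.333e+01] F [ 0.64 -0.36 -0.32] gap 0.08521242668059566 q6 -1.06
```

View pics/fit.png

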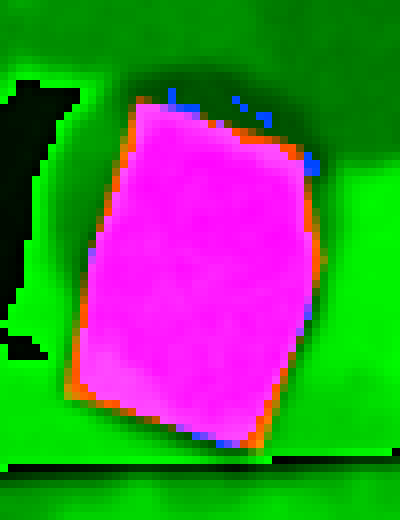

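Aligned fit: the handle axis is at (0.4764, 0.215) and its flats are at yaw 55.4°. I'll turn, descend and grip.

{"name": "apply_moves", "arguments": {"increments": [[0,0,8,-0.001,-0.001,0,100],[0,0,16.6,-0.001,-0.001,0.03,100],[0,0,16.6,-0.001,-0.001,0.07,100],[0,0,16.6,-0.001,-0.001,0.11,100],[0,0,16.6,-0.001,-0.001,0.145,100],[0,0,16.6,-0.001,-0.001,0.17,100],[0,0,16.6,-0.001,-0.001,0.18,100],[0,0,16.6,-0.001,-0.001,0.18,100]]}}

```text
time_s: 3.25
ee_pos: [0.4757, 0.2148, 0.0783]
orientation: [-0.0, 0.885, 0.466, -0.001]
wrist_force: [-0.2, -0.1, 0.2]
finger_gap: 0.0854
```

Run:
```python
from h import *
plan([.4764,.215,.08],55.4)
shot('wrist','w2.png')
plan([.4764,.215,.08],55.4)
```

```text
t 3.25 pos [0.4757 0.2148 0.0783] yaw 55.5 tilt [-2.6e-03 -4.0e-04 -1.0e+00]
shift [ 0.0006  0.0004 -0.0017] rot [-0.11  0.1   0.1 ] F [-0.21 -0.13  0.19] gap 0.0854086610261697 q6 -0.77
t 3.3 pos [0.477  0.2149 0.0798] yaw 55.49 tilt [ 0.e+00  1.e-04 -1.e+00]
shift [-0.0003 -0.0005 -0.0002] rot [-0.   -0.01  0.09] F [ 0.3   0.72 -0.1 ] gap 0.08574767267903081 q6 -0.77
```

View pics/w2.png

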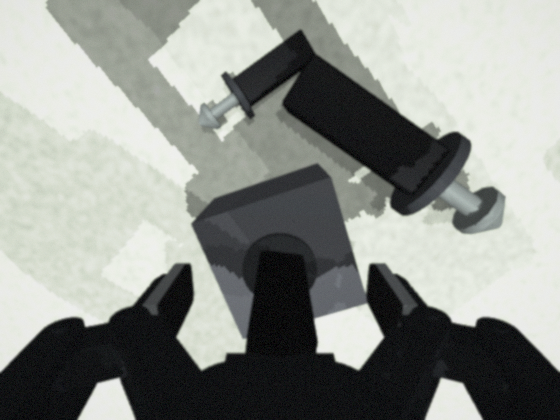

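The pads straddle the handle, which is centred at about pixel (282,300). The big tool (fell over by itself) and the small one are both clear of the gripper. Closing now.

{"name": "apply_moves", "arguments": {"increments": [[0,0,0,0,0,0,0],[0,0,0,0,0,0,0],[0,0,0,0,0,0,0],[0,0,0,0,0,0,0],[0,0,0,0,0,0,0],[0,0,0,0,0,0,0],[0,0,0,0,0,0,0]]}}

```text
time_s: 4.0
ee_pos: [0.4774, 0.215, 0.0806]
orientation: [0.0, 0.885, 0.466, 0.001]
wrist_force: [-2.1, -0.3, 6.8]
finger_gap: 0.0236
```

Run:
```python
from h import *
for i in range(4):
    plan([.4764,.215,.24],55.4); cams.camera('wrist')
shot('wrist','w3.png')
```

```text
t 4.0 pos [0.4774 0.215  0.0806] yaw 55.49 tilt [ 1.e-03  3.e-04 -1.e+00]
shift [-0.0004 -0.0008 -0.1594] rot [ 0.04 -0.05  0.09] F [-2.09 -0.26  6.78] gap 0.023609308432858377 q6 -0.77
t 4.05 pos [0.4774 0.215  0.0807] yaw 55.49 tilt [ 1.e-03  3.e-04 -1.e+00]
shift [-0.0004 -0.0008 -0.1593] rot [ 0.04 -0.05  0.09] F [-2.94 -0.8   5.91] gap 0.023400102459129213 q6 -0.77
t 4.1 pos [0.4774 0.215  0.0806] yaw 55.49 tilt [ 1.e-03  2.e-04 -1.e+00]
shift [-0.0004 -0.0008 -0.1594] rot [ 0.04 -0.05  0.09] F [-2.66 -0.44  5.46] gap 0.02373342606065016 q6 -0.77
t 4.15 pos [0.4774 0.215  0.0806] yaw 55.49 tilt [ 1.e-03  3.e-04 -1.e+00]
shift [-0.0004 -0.0008 -0.1594] rot [ 0.04 -0.05  0.09] F [-1.88 -0.73  6.3 ] gap 0.02369770420607366 q6 -0.77
```

View pics/w3.png

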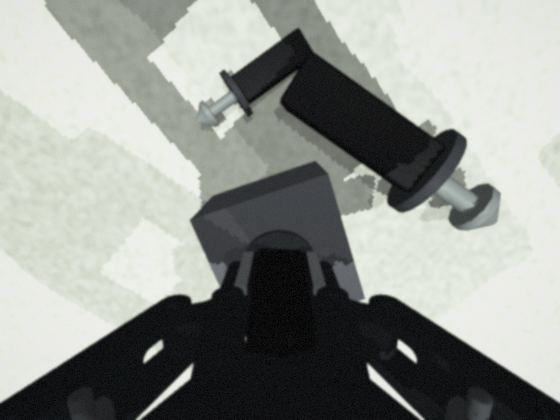

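{"name": "apply_moves", "arguments": {"increments": [[0,0,0,0,0,-0.01,0],[0,0,0,0,0,-0.025,0],[0,0,0,0,0,-0.045,0],[0,0,0,0,0,-0.075,0],[0,0,0,0,0,-0.11,0],[0,0,0,0,0,-0.14,0],[0,0,0,0,0,-0.16,0],[0,0,0,0,0,-0.16,0]]}}

```text
time_s: 5.05
ee_pos: [0.4791, 0.2153, 0.2445]
orientation: [0.001, 0.885, 0.466, 0.004]
wrist_force: [0.2, 0.8, -2.2]
finger_gap: 0.0236
```

Run:
```python
from h import *
for i in range(2):
    plan([.591,-.24,.24],55.4); cams.camera('top')
```

```text
t 5.05 pos [0.4791 0.2153 0.2445] yaw 55.49 tilt [ 0.0076  0.0017 -1.    ]
shift [-0.3118  0.3502  0.0046] rot [ 0.31 -0.33  0.09] F [ 0.2   0.85 -2.18] gap 0.023586576676907365 q6 -0.77
t 5.1 pos [0.478  0.2151 0.2421] yaw 55.49 tilt [ 4.2e-03  9.0e-04 -1.0e+00]
shift [-0.3109  0.351   0.0021] rot [ 0.17 -0.18  0.09] F [ 0.11 -0.14 -3.25] gap 0.023773211924476838 q6 -0.77
```

{"name": "apply_moves", "arguments": {"increments": [[0,0,0,-0.02,0.022,0,0],[0,0,0,-0.05,0.056,0,0],[0,0,0,-0.083,0.093,0,0],[0,0,0,-0.116,0.131,0,0],[0,0,0,-0.149,0.168,0,0],[0,0,0,-0.182,0.205,0,0],[0,0,0,-0.215,0.243,0,0],[0,0,0,-0.248,0.28,0,0],[0,0,0,-0.28,0.316,0,0],[0,0,0,-0.303,0.342,0,0],[0.1,-0.1,0,-0.311,0.351,0.002,0],[0.1,-0.1,0,-0.311,0.351,0.002,0]]}}

```text
time_s: 6.35
ee_pos: [0.5889, -0.2413, 0.2354]
orientation: [-0.002, 0.886, 0.464, -0.002]
wrist_force: [-0.3, -0.8, -2.2]
finger_gap: 0.0238
```

Run:
```python
from h import *
for i in range(6):
    plan([.591,-.24,.24],55.4); cams.camera('wrist')
im=shot('wrist','w4.png')
np.set_printoptions(precision=4,suppress=True)
for t in ['mouth','screw','holder']:
    for r in cams.pinpoint(t,'wrist')[:2]:
        w=toworld('wrist',r['xyz']);print(t,round(r['confidence'],2),w,proj('wrist',w).round(0))
```

```text
t 6.35 pos [ 0.5889 -0.2413  0.2354] yaw 55.34 tilt [-0.0052  0.0022 -1.    ]
shift [ 0.0023  0.001  -0.0046] rot [-0.32  0.07 -0.06] F [-0.26 -0.76 -2.15] gap 0.023760311964806224 q6 -1.54
t 6.4 pos [ 0.589  -0.2398  0.2359] yaw 55.43 tilt [-0.0047  0.0026 -1.    ]
shift [ 0.001   0.0018 -0.0041] rot [-0.31  0.03  0.03] F [ 0.27  0.47 -1.19] gap 0.023874750919924977 q6 -1.54
t 6.45 pos [ 0.5892 -0.2389  0.2365] yaw 55.5 tilt [-0.0041  0.0023 -1.    ]
shift [ 0.0001  0.0021 -0.0035] rot [-0.27  0.02  0.1 ] F [ 0.28  0.21 -2.63] gap 0.023688692828229812 q6 -1.54
t 6.5 pos [ 0.5894 -0.2385  0.2372] yaw 55.55 tilt [-0.0032  0.0016 -1.    ]
shift [-0.0004  0.0021 -0.0028] rot [-0.21  0.03  0.15] F [ 0.06 -0.06 -1.01] gap 0.023249185899016547 q6 -1.54
t 6.55 pos [ 0.5897 -0.2384  0.2377] yaw 55.58 tilt [-0.0025  0.001  -1.    ]
shift [-0.0006  0.002  -0.0023] rot [-0.15  0.03  0.18] F [ 0.75 -0.16 -1.3 ] gap 0.02393574903379324 q6 -1.54
t 6.6 pos [ 0.5899 -0.2385  0.2381] yaw 55.59 tilt [-1.9e-03  5.0e-04 -1.0e+00]
shift [-0.0006  0.0018 -0.0019] rot [-0.1   0.04  0.19] F [-0.99  0.94 -0.86] gap 0.023598427786168427 q6 -1.54
mouth 0.9 [ 0.5373 -0.2051  0.0824] [278. 136.]
screw 0.8 [ 0.6025 -0.1714  0.0592] [339. 169.]
holder 0.73 [ 0.534  -0.2062 -0.0009] [277. 132.]
```

View pics/w4.png

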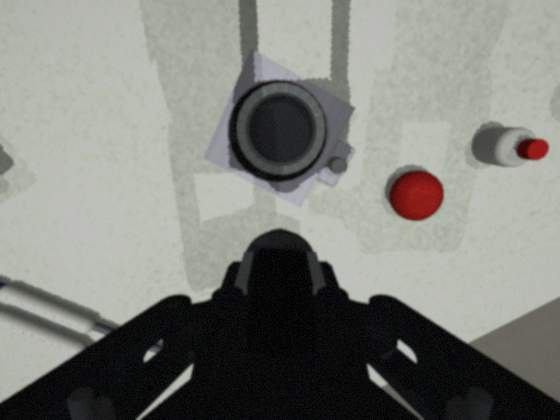

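Run:
```python
from h import *
im=cv2.imread('pics/w4.png');c=cv2.convertScaleAbs(im[40:220,190:370],alpha=2.2,beta=10)
cv2.imwrite('pics/c4.png',cv2.resize(c,(600,600),interpolation=2))
for p in [(257,52),(354,106),(302,205),(205,157)]: print(ray('wrist',*p,0.05))
```

```text
[ 0.46009298 -0.17789994  0.05      ]
[ 0.55765023 -0.12439777  0.05      ]
[ 0.61605666 -0.22692247  0.05      ]
[ 0.51127107 -0.28426093  0.05      ]
```

View pics/c4.png

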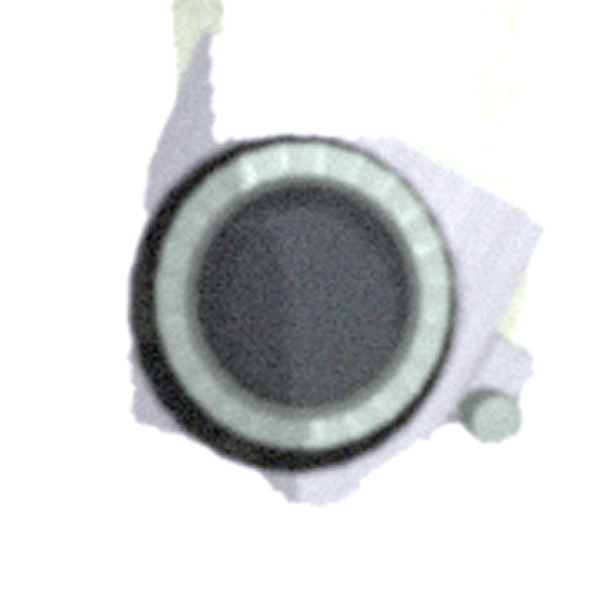

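Run:
```python
from h import *
from scipy.optimize import least_squares
im=cv2.imread('pics/w4.png')
g=cv2.GaussianBlur(cv2.cvtColor(im,6),(3,3),0).astype(np.float32)
c0=np.array([190+302/3.333,40+296/3.333])
inn=[];out=[]
for a in np.arange(0,2*np.pi,.05):
    rr=np.arange(22,58,.25);x=c0[0]+rr*np.cos(a);y=c0[1]+rr*np.sin(a)
    v=cv2.remap(g,x.astype(np.float32)[None],y.astype(np.float32)[None],1)[0]
    d=np.gradient(v);s=(rr>28)&(rr<39);i=np.argmax(np.where(s,d,-9));inn.append((x[i],y[i]))
    s=(rr>41)&(rr<52);i=np.argmin(np.where(s,d,9));out.append((x[i],y[i]))
for nm,pts in(('in',inn),('out',out)):
    W=np.array([ray('wrist',*p,.08)[:2] for p in pts])
    r=least_squares(lambda p:np.hypot(*(W-p[:2]).T)-p[2],[.536,-.203,.04],loss='soft_l1',f_scale=.0007)
    print(nm,r.x,np.std(np.hypot(*(W-r.x[:2]).T)-r.x[2]))
print(ray('wrist',339,164,.06))
plan([.5,.5,.5])
```

```text
in [ 0.53406967 -0.19869148  0.03261064] 0.0010300652892544612
out [ 0.53401289 -0.20106066  0.04232426] 0.0003483861119736074
[ 0.59788588 -0.16904672  0.06      ]
t 6.85 pos [ 0.5901 -0.2396  0.2387] yaw 55.54 tilt [-9.e-04 -4.e-04 -1.e+00]
shift [ 0.5586 -0.493  -0.2615] rot None F [-0.32  0.92 -1.46] gap 0.023408629454701117 q6 -1.54
```

The top crop shows the rim ring at pixel (281,129) with the screw at (339,164). The outer-ring fit has r = 42.3 mm, which should be 42. The clamp side is at about 28° yaw. Next I'll go above the mouth, on the clamp side of centre.

Run:
```python
from h import *
plan([.548,-.194,.17],55.4);plan([.548,-.194,.1336],55.4)
```

```text
t 6.85 pos [ 0.5901 -0.2396  0.2387] yaw 55.54 tilt [-9.e-04 -4.e-04 -1.e+00]
shift [ 0.0138 -0.0605  0.0687] rot [-0.03  0.05  0.14] F [-0.32  0.92 -1.46] gap 0.023408629454701117 q6 -1.54
t 6.85 pos [ 0.5901 -0.2396  0.2387] yaw 55.54 tilt [-9.e-04 -4.e-04 -1.e+00]
shift [ 0.0139 -0.0605  0.1051] rot [-0.03  0.05  0.14] F [-0.32  0.92 -1.46] gap 0.023408629454701117 q6 -1.54
```

{"name": "apply_moves", "arguments": {"increments": [[0,0,0,0.005,-0.02,0.01,0],[0,0,0,0.009,-0.04,0.03,0],[0,0,0.1,0.0138,-0.0605,0.05,0],[0,0,0.1,0.0138,-0.0605,0.0687,0],[0,0,0.1,0.0138,-0.0605,0.0687,0],[0,0,0.1,0.0138,-0.0605,0.0687,0],[0,0,0.1,0.0138,-0.0605,0.0687,0],[0,0,0.1,0.0138,-0.0605,0.0687,0]]}}

```text
time_s: 7.65
ee_pos: [0.5489, -0.1948, 0.1714]
orientation: [0.001, 0.885, 0.465, 0.0]
wrist_force: [-0.0, -0.3, -1.8]
finger_gap: 0.0234
```

Run:
```python
from h import *
shot('scene','s5.png');shot('wrist','w5.png')
F=[]
for i in range(6):
    cams.camera('top');F.append(sensors.sense()['wrist_force'])
print(np.mean(F,0),np.std(F,0))
plan([.548,-.194,.1336],55.4)
im=cv2.imread('pics/s5.png')[110:260,110:290]
w=cv2.imread('pics/w5.png')
cv2.imwrite('pics/c5.png',np.hstack([cv2.resize(im,(440,366)),cv2.resize(w[150:350,180:380],(360,366))]))
```

```text
[ 0.29462332  0.22146651 -1.10453665] [0.37163064 0.36962055 0.58533099]
t 8.05 pos [ 0.548  -0.1941  0.1701] yaw 55.44 tilt [-9.e-04 -4.e-04 -1.e+00]
shift [ 0.0001 -0.      0.0365] rot [-0.03  0.05  0.04] F [ 0.72  0.85 -0.44] gap 0.023763782564186115 q6 -1.51
```

View pics/c5.png

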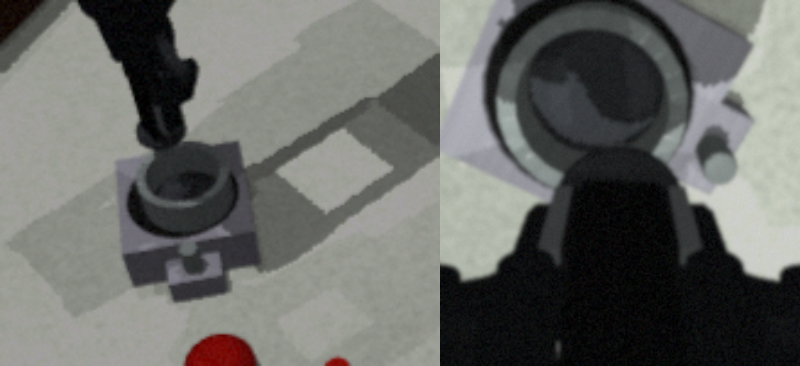

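{"name": "apply_moves", "arguments": {"increments": [[0,0,0,0,0,0.008,0],[0,0,0,0,0,0.016,0],[0,0,0,0,0,0.024,0],[0,0,0,0,0,0.031,0],[0,0,0,0,0,0.0365,0],[0,0,0,0,0,0.0365,0],[0,0,0,0,0,0.0365,0],[0,0,0,0,0,0.0365,0]]}}

```text
time_s: 8.85
ee_pos: [0.5483, -0.1943, 0.134]
orientation: [0.0, 0.885, 0.465, -0.0]
wrist_force: [-0.2, -0.4, -1.1]
finger_gap: 0.0236
```

```bash
cat > w.py <<'E'
from h import *
import sys,json
# usage: w.py cx cy(mm) R a0 step n [z]  -> rows in tool axes from now
B=np.array([.1,.1,-1.4])
def rows(c,Rr,angs,z=.1336):
    s=sensors.sense();Rt=rot(s['orientation']);yaw=55.4
    rv=None
    for k in(0,180):
        y=np.radians(yaw+k);x=np.array([np.cos(y),np.sin(y),0]);zz=np.array([0,0,-1.]);v=np.degrees((Rt.inv()*R.from_matrix(np.c_[x,np.cross(zz,x),zz])).as_rotvec())
        if rv is None or np.linalg.norm(v)<np.linalg.norm(rv):rv=v
    o=[]
    for a,r in zip(angs,np.broadcast_to(Rr,len(angs))):
        P=np.array([c[0]+r*np.cos(np.radians(a)),c[1]+r*np.sin(np.radians(a)),z])
        t=Rt.inv().apply(P-s['ee_pos']);o.append([*[round(float(v),1)+0 for v in rv],*[round(float(v),4) for v in t],0])
    print(json.dumps(o))
def st(c=(.535,-.201),T=True):
    s=sensors.sense();p=np.array(s['ee_pos']);F=np.array(s['wrist_force'])-B
    d=p[:2]-np.array(c);u=d/np.linalg.norm(d);tg=np.array([u[1],-u[0]])
    print('t',s['time_s'],'p',(p*1e3).round(2),'rad',(np.linalg.norm(d)*1e3).round(2),'ang',np.degrees(np.arctan2(d[1],d[0])).round(1),'F',F.round(2),'Frad',(F[:2]@u).round(2),'Ftan(cw)',(F[:2]@tg).round(2),'|F|',np.linalg.norm(F).round(2))
E
python3 - <<'E'
from w import *
for i in range(4): st();cams.camera('top')
st()
c=(.535,-.201)
rows(c,np.array([17,19,21,22.5,23.5,23.5,23.5])/1e3,[28]*7)
E
```

```text
t 8.85 p [ 548.27 -194.27  133.98] rad 14.88 ang 26.9 F [-0.3  -0.49  0.25] Frad -0.49 Ftan(cw) 0.3 |F| 0.63
t 8.9 p [ 548.3  -194.27  134.06] rad 14.91 ang 26.8 F [ 1.16 -0.28  0.72] Frad 0.91 Ftan(cw) 0.77 |F| 1.39
t 8.95 p [ 548.29 -194.27  134.07] rad 14.89 ang 26.9 F [ 0.48  0.55 -1.19] Frad 0.68 Ftan(cw) -0.27 |F| 1.39
t 9.0 p [ 548.23 -194.21  134.01] rad 14.87 ang 27.2 F [-0.36  0.05 -0.94] Frad -0.3 Ftan(cw) -0.21 |F| 1.01
t 9.05 p [ 548.19 -194.18  133.94] rad 14.85 ang 27.3 F [ 0.85 -0.13 -1.31] Frad 0.69 Ftan(cw) 0.5 |F| 1.57
[[0.0, 0.0, 0.0, 0.002, 0.0008, 0.0003, 0], [0.0, 0.0, 0.0, 0.0038, 0.0018, 0.0003, 0], [0.0, 0.0, 0.0, 0.0055, 0.0027, 0.0003, 0], [0.0, 0.0, 0.0, 0.0069, 0.0034, 0.0003, 0], [0.0, 0.0, 0.0, 0.0078, 0.0038, 0.0003, 0], [0.0, 0.0, 0.0, 0.0078, 0.0038, 0.0003, 0], [0.0, 0.0, 0.0, 0.0078, 0.0038, 0.0003, 0]]
```

{"name": "apply_moves", "arguments": {"increments": [[0,0,0,0.002,0.0008,0.0003,0],[0,0,0,0.0038,0.0018,0.0003,0],[0,0,0,0.0055,0.0027,0.0003,0],[0,0,0,0.0069,0.0034,0.0003,0],[0,0,0,0.0078,0.0038,0.0003,0],[0,0,0,0.0078,0.0038,0.0003,0]]}}

```text
time_s: 9.65
ee_pos: [0.5558, -0.1898, 0.1336]
orientation: [0.0, 0.885, 0.465, -0.0]
wrist_force: [-0.4, 0.6, -1.4]
finger_gap: 0.0235
```

Run:
```python
from w import *
for i in range(2): st();cams.camera('top')
st()
c=(.535,-.201)
rows(c,np.array([24.5,25.5,26,26])/1e3,[28]*4)
```

```text
t 9.65 p [ 555.83 -189.81  133.58] rad 23.65 ang 28.2 F [-0.45  0.53 -0.  ] Frad -0.15 Ftan(cw) -0.68 |F| 0.7
t 9.7 p [ 555.74 -189.87  133.58] rad 23.54 ang 28.2 F [ 0.68 -0.64 -0.7 ] Frad 0.29 Ftan(cw) 0.89 |F| 1.17
t 9.75 p [ 555.71 -189.91  133.57] rad 23.49 ang 28.2 F [0.38 0.02 0.3 ] Frad 0.34 Ftan(cw) 0.16 |F| 0.48
[[0.0, 0.1, 0.0, 0.0009, 0.0005, -0.0, 0], [0.0, 0.1, 0.0, 0.0018, 0.001, -0.0, 0], [0.0, 0.1, 0.0, 0.0022, 0.0012, -0.0, 0], [0.0, 0.1, 0.0, 0.0022, 0.0012, -0.0, 0]]
```

{"name": "apply_moves", "arguments": {"increments": [[0,0,0,0.0009,0.0005,0,0],[0,0,0,0.0018,0.001,0,0],[0,0,0,0.0022,0.0012,0,0],[0,0,0,0.0022,0.0012,0,0]]}}

```text
time_s: 10.15
ee_pos: [0.5579, -0.1888, 0.1336]
orientation: [0.0, 0.885, 0.465, -0.0]
wrist_force: [-0.3, -0.0, -1.2]
finger_gap: 0.0234
```

Run:
```python
from w import *
for i in range(3): st();cams.camera('top')
st()
c=(.535,-.201)
rows(c,np.array([26.7,27.2,27.2])/1e3,[28]*3)
```

```text
t 10.15 p [ 557.92 -188.8   133.57] rad 25.97 ang 28.0 F [-0.36 -0.11  0.24] Frad -0.36 Ftan(cw) -0.07 |F| 0.44
t 10.2 p [ 557.9  -188.78  133.56] rad 25.96 ang 28.1 F [-1.1  -0.52  0.23] Frad -1.21 Ftan(cw) -0.06 |F| 1.24
t 10.25 p [ 557.9  -188.78  133.57] rad 25.96 ang 28.1 F [-0.89 -0.58 -0.72] Frad -1.05 Ftan(cw) 0.09 |F| 1.28
t 10.3 p [ 557.9  -188.79  133.57] rad 25.95 ang 28.1 F [ 0.03 -0.27 -0.03] Frad -0.1 Ftan(cw) 0.26 |F| 0.28
[[0.0, 0.1, 0.0, 0.0007, 0.0004, -0.0, 0], [0.0, 0.1, 0.0, 0.0011, 0.0006, -0.0, 0], [0.0, 0.1, 0.0, 0.0011, 0.0006, -0.0, 0]]
```

{"name": "apply_moves", "arguments": {"increments": [[0,0,0,0.0007,0.0004,0,0],[0,0,0,0.0011,0.0006,0,0],[0,0,0,0.0011,0.0006,0,0]]}}

```text
time_s: 10.6
ee_pos: [0.5589, -0.1883, 0.1335]
orientation: [0.0, 0.885, 0.465, -0.001]
wrist_force: [-1.2, -0.7, -1.9]
finger_gap: 0.0236
```

Run:
```python
from w import *
for i in range(3): st();cams.camera('top')
st()
c=(.535,-.201)
rows(c,np.array([27.7,28.2,28.2])/1e3,[28]*3)
```

```text
t 10.6 p [ 558.85 -188.31  133.53] rad 27.02 ang 28.0 F [-1.31 -0.81 -0.45] Frad -1.54 Ftan(cw) 0.1 |F| 1.61
t 10.65 p [ 558.85 -188.31  133.53] rad 27.01 ang 28.0 F [-1.06 -0.88 -0.32] Frad -1.35 Ftan(cw) 0.28 |F| 1.41
t 10.7 p [ 558.87 -188.32  133.55] rad 27.03 ang 28.0 F [-1.56 -0.95  0.23] Frad -1.82 Ftan(cw) 0.1 |F| 1.84
t 10.75 p [ 558.9  -188.32  133.54] rad 27.06 ang 27.9 F [-0.83 -2.18  0.4 ] Frad -1.76 Ftan(cw) 1.54 |F| 2.37
[[0.0, 0.1, 0.0, 0.0006, 0.0003, -0.0001, 0], [0.0, 0.1, 0.0, 0.001, 0.0005, -0.0001, 0], [0.0, 0.1, 0.0, 0.001, 0.0005, -0.0001, 0]]
```

{"name": "apply_moves", "arguments": {"increments": [[0,0,0,0.0005,0.0003,0,0],[0,0,0,0.001,0.0005,0,0],[0,0,0,0.001,0.0005,0,0]]}}

```text
time_s: 11.05
ee_pos: [0.5597, -0.1879, 0.1335]
orientation: [0.0, 0.885, 0.465, -0.001]
wrist_force: [-4.0, -1.4, -0.2]
finger_gap: 0.0234
```

Run:
```python
from w import *
for i in range(3): st();cams.camera('top')
st()
c=(.535,-.201)
rows(c,np.array([28.2]*8)/1e3,28-np.arange(1,9)*1.75)
```

```text
t 11.05 p [ 559.68 -187.87  133.47] rad 27.95 ang 28.0 F [-4.14 -1.48  1.19] Frad -4.35 Ftan(cw) -0.64 |F| 4.56
t 11.1 p [ 559.71 -187.85  133.5 ] rad 27.99 ang 28.0 F [-3.27 -1.83  0.45] Frad -3.75 Ftan(cw) 0.08 |F| 3.78
t 11.15 p [ 559.69 -187.85  133.47] rad 27.97 ang 28.0 F [-2.21 -1.12  0.07] Frad -2.47 Ftan(cw) -0.05 |F| 2.47
t 11.2 p [ 559.71 -187.82  133.49] rad 28.0 ang 28.1 F [-4.01 -2.95  1.61] Frad -4.92 Ftan(cw) 0.72 |F| 5.23
[[0.0, 0.1, 0.0, -0.0002, 0.0009, -0.0001, 0], [0.0, 0.1, 0.0, -0.0007, 0.0016, -0.0001, 0], [0.0, 0.1, 0.0, -0.0011, 0.0024, -0.0001, 0], [0.0, 0.1, 0.0, -0.0016, 0.0031, -0.0001, 0], [0.0, 0.1, 0.0, -0.0021, 0.0038, -0.0001, 0], [0.0, 0.1, 0.0, -0.0026, 0.0045, -0.0001, 0], [0.0, 0.1, 0.0, -0.0032, 0.0051, -0.0001, 0], [0.0, 0.1, 0.0, -0.0037, 0.0058, -0.0001, 0]]
```

{"name": "apply_moves", "arguments": {"increments": [[0,0,0,-0.0002,0.0009,-0.0001,0],[0,0,0,-0.0007,0.0016,-0.0001,0],[0,0,0,-0.0011,0.0024,-0.0001,0],[0,0,0,-0.0016,0.0031,-0.0001,0],[0,0,0,-0.0021,0.0038,-0.0001,0],[0,0,0,-0.0026,0.0045,-0.0001,0],[0,0,0,-0.0032,0.0051,-0.0001,0],[0,0,0,-0.0037,0.0058,-0.0001,0]]}}

```text
time_s: 12.0
ee_pos: [0.5624, -0.1941, 0.1337]
orientation: [-0.0, 0.885, 0.465, -0.001]
wrist_force: [-4.4, 3.0, 3.0]
finger_gap: 0.0235
```

Run:
```python
from w import *
for i in range(3): st();cams.camera('top')
st()
c=(.535,-.201)
rows(c,np.array([28.3]*8)/1e3,14-np.arange(1,9)*2)
```

```text
t 12.0 p [ 562.43 -194.06  133.7 ] rad 28.29 ang 14.2 F [-4.53  2.89  4.36] Frad -3.68 Ftan(cw) -3.91 |F| 6.92
t 12.05 p [ 562.47 -194.19  133.76] rad 28.3 ang 13.9 F [-5.24  1.65  3.94] Frad -4.69 Ftan(cw) -2.86 |F| 6.76
t 12.1 p [ 562.44 -194.13  133.7 ] rad 28.29 ang 14.1 F [-5.05  1.74  3.53] Frad -4.48 Ftan(cw) -2.91 |F| 6.4
t 12.15 p [ 562.44 -194.13  133.72] rad 28.28 ang 14.1 F [-4.45  1.95  3.78] Frad -3.85 Ftan(cw) -2.98 |F| 6.16
[[0.0, 0.1, 0.0, -0.0007, 0.0008, 0.0001, 0], [0.0, 0.1, 0.0, -0.0014, 0.0015, 0.0001, 0], [0.0, 0.1, 0.0, -0.0021, 0.0021, 0.0001, 0], [0.0, 0.1, 0.0, -0.0028, 0.0028, 0.0001, 0], [0.0, 0.1, 0.0, -0.0036, 0.0034, 0.0001, 0], [0.0, 0.1, 0.0, -0.0044, 0.004, 0.0001, 0], [0.0, 0.1, 0.0, -0.0052, 0.0046, 0.0001, 0], [0.0, 0.1, 0.0, -0.006, 0.0052, 0.0001, 0]]
```

{"name": "apply_moves", "arguments": {"increments": [[0,0,0,-0.0008,0.0007,0,0],[0,0,0,-0.0016,0.0013,0,0],[0,0,0,-0.0023,0.0019,0,0],[0,0,0,-0.003,0.0026,0,0],[0,0,0,-0.0038,0.0032,0,0],[0,0,0,-0.0046,0.0038,0,0],[0,0,0,-0.0054,0.0044,0,0],[0,0,0,-0.0062,0.005,0,0]]}}

```text
time_s: 12.95
ee_pos: [0.5631, -0.2014, 0.1339]
orientation: [-0.001, 0.885, 0.465, -0.0]
wrist_force: [-4.9, 4.9, 3.0]
finger_gap: 0.0235
```

Run:
```python
from w import *
for i in range(3): st();cams.camera('top')
st()
c=(.535,-.201)
rows(c,np.array([28.]*8)/1e3,-2-np.arange(1,9)*2)
```

```text
t 12.95 p [ 563.07 -201.45  133.85] rad 28.07 ang -0.9 F [-4.96  4.76  4.42] Frad -5.03 Ftan(cw) -4.68 |F| 8.17
t 13.0 p [ 563.09 -201.64  133.87] rad 28.1 ang -1.3 F [-4.56  3.8   4.92] Frad -4.65 Ftan(cw) -3.69 |F| 7.71
t 13.05 p [ 563.07 -201.55  133.86] rad 28.07 ang -1.1 F [-4.84  3.77  3.85] Frad -4.91 Ftan(cw) -3.67 |F| 7.24
t 13.1 p [ 563.07 -201.53  133.86] rad 28.07 ang -1.1 F [-4.09  3.77  4.95] Frad -4.16 Ftan(cw) -3.69 |F| 7.44
[[-0.1, 0.0, 0.0, -0.0013, 0.0007, 0.0003, 0], [-0.1, 0.0, 0.0, -0.0021, 0.0012, 0.0003, 0], [-0.1, 0.0, 0.0, -0.003, 0.0016, 0.0003, 0], [-0.1, 0.0, 0.0, -0.0038, 0.0021, 0.0003, 0], [-0.1, 0.0, 0.0, -0.0047, 0.0024, 0.0003, 0], [-0.1, 0.0, 0.0, -0.0057, 0.0028, 0.0003, 0], [-0.1, 0.0, 0.0, -0.0066, 0.0031, 0.0003, 0], [-0.1, 0.0, 0.0, -0.0075, 0.0034, 0.0003, 0]]
```

Run:
```python
from w import *
c=(.535,-.1995);st(c)
rows(c,np.array([27.8,27.65]+[27.5]*6)/1e3,-4-np.arange(1,9)*2)
```

```text
t 13.1 p [ 563.07 -201.53  133.86] rad 28.14 ang -4.1 F [-4.09  3.77  4.95] Frad -4.35 Ftan(cw) -3.47 |F| 7.44
[[-0.1, 0.0, 0.0, -0.001, 0.0002, 0.0003, 0], [-0.1, 0.0, 0.0, -0.0019, 0.0005, 0.0003, 0], [-0.1, 0.0, 0.0, -0.0028, 0.0007, 0.0003, 0], [-0.1, 0.0, 0.0, -0.0037, 0.0011, 0.0003, 0], [-0.1, 0.0, 0.0, -0.0046, 0.0015, 0.0003, 0], [-0.1, 0.0, 0.0, -0.0055, 0.0018, 0.0003, 0], [-0.1, 0.0, 0.0, -0.0064, 0.0021, 0.0003, 0], [-0.1, 0.0, 0.0, -0.0073, 0.0024, 0.0003, 0]]
```

{"name": "apply_moves", "arguments": {"increments": [[0,0,0,-0.001,0.0002,0.0003,0],[0,0,0,-0.0019,0.0005,0.0003,0],[0,0,0,-0.0028,0.0007,0.0003,0],[0,0,0,-0.0037,0.0011,0.0003,0],[0,0,0,-0.0046,0.0015,0.0003,0],[0,0,0,-0.0055,0.0018,0.0003,0],[0,0,0,-0.0064,0.0021,0.0003,0],[0,0,0,-0.0073,0.0024,0.0003,0]]}}

```text
time_s: 13.9
ee_pos: [0.5613, -0.2081, 0.1338]
orientation: [-0.001, 0.885, 0.465, 0.0]
wrist_force: [-3.6, 5.2, 2.9]
finger_gap: 0.0238
```

Run:
```python
from w import *
c=(.535,-.1995)
for i in range(3): st(c);cams.camera('top')
st(c)
rows(c,np.array([27.5]*9)/1e3,-20-np.arange(1,10)*2)
```

```text
t 13.9 p [ 561.29 -208.05  133.83] rad 27.64 ang -18.0 F [-3.7   5.11  4.31] Frad -5.1 Ftan(cw) -3.71 |F| 7.64
t 13.95 p [ 561.23 -208.21  133.82] rad 27.64 ang -18.4 F [-3.17  5.1   4.86] Frad -4.61 Ftan(cw) -3.84 |F| 7.73
t 14.0 p [ 561.24 -208.19  133.81] rad 27.64 ang -18.3 F [-3.87  4.7   4.74] Frad -5.15 Ftan(cw) -3.25 |F| 7.72
t 14.05 p [ 561.21 -208.15  133.8 ] rad 27.61 ang -18.3 F [-4.84  4.16  4.67] Frad -5.9 Ftan(cw) -2.43 |F| 7.91
[[-0.1, -0.1, 0.0, -0.0018, 0.0003, 0.0002, 0], [-0.1, -0.1, 0.0, -0.0027, 0.0005, 0.0002, 0], [-0.1, -0.1, 0.0, -0.0037, 0.0007, 0.0002, 0], [-0.1, -0.1, 0.0, -0.0046, 0.0008, 0.0002, 0], [-0.1, -0.1, 0.0, -0.0056, 0.0009, 0.0002, 0], [-0.1, -0.1, 0.0, -0.0065, 0.001, 0.0002, 0], [-0.1, -0.1, 0.0, -0.0075, 0.001, 0.0002, 0], [-0.1, -0.1, 0.0, -0.0084, 0.001, 0.0002, 0], [-0.1, -0.1, 0.0, -0.0094, 0.001, 0.0002, 0]]
```

Run:
```python
from w import *
c=(.5342,-.199);st(c)
rows(c,np.array([28.2,27.95]+[27.75]*7)/1e3,-19-np.arange(1,10)*2)
```

```text
t 14.05 p [ 561.21 -208.15  133.8 ] rad 28.52 ang -18.7 F [-4.84  4.16  4.67] Frad -5.92 Ftan(cw) -2.38 |F| 7.91
[[-0.1, -0.1, 0.0, -0.0012, -0.0, 0.0002, 0], [-0.1, -0.1, 0.0, -0.0022, -0.0001, 0.0002, 0], [-0.1, -0.1, 0.0, -0.0032, -0.0001, 0.0002, 0], [-0.1, -0.1, 0.0, -0.0041, 0.0001, 0.0002, 0], [-0.1, -0.1, 0.0, -0.0051, 0.0002, 0.0002, 0], [-0.1, -0.1, 0.0, -0.0061, 0.0003, 0.0002, 0], [-0.1, -0.1, 0.0, -0.007, 0.0003, 0.0002, 0], [-0.1, -0.1, 0.0, -0.008, 0.0003, 0.0002, 0], [-0.1, -0.1, 0.0, -0.009, 0.0003, 0.0002, 0]]
```

{"name": "apply_moves", "arguments": {"increments": [[0,0,0,-0.0012,0,0.0002,0],[0,0,0,-0.0022,-0.0001,0.0002,0],[0,0,0,-0.0032,-0.0001,0.0002,0],[0,0,0,-0.0041,0.0001,0.0002,0],[0,0,0,-0.0051,0.0002,0.0002,0],[0,0,0,-0.0061,0.0003,0.0002,0],[0,0,0,-0.007,0.0003,0.0002,0],[0,0,0,-0.008,0.0003,0.0002,0],[0,0,0,-0.009,0.0003,0.0002,0]]}}

```text
time_s: 14.95
ee_pos: [0.5573, -0.215, 0.134]
orientation: [-0.001, 0.885, 0.465, 0.001]
wrist_force: [-2.0, 5.4, 3.4]
finger_gap: 0.0235
```

Run:
```python
from w import *
c=(.5342,-.199)
for i in range(3): st(c);cams.camera('top')
st(c)
rows(c,np.array([27.75]*9)/1e3,-37-np.arange(1,10)*2)
```

```text
t 14.95 p [ 557.28 -215.02  134.02] rad 28.09 ang -34.8 F [-2.15  5.32  4.77] Frad -4.79 Ftan(cw) -3.14 |F| 7.46
t 15.0 p [ 557.21 -215.17  134.04] rad 28.13 ang -35.1 F [-2.91  4.83  3.41] Frad -5.16 Ftan(cw) -2.28 |F| 6.59
t 15.05 p [ 557.24 -215.15  134.05] rad 28.14 ang -35.0 F [-2.    5.12  3.93] Frad -4.57 Ftan(cw) -3.04 |F| 6.76
t 15.1 p [ 557.24 -215.15  134.05] rad 28.13 ang -35.0 F [-2.35  4.74  4.12] Frad -4.64 Ftan(cw) -2.53 |F| 6.7
[[0.0, -0.2, 0.0, -0.0019, -0.0005, 0.0004, 0], [0.0, -0.2, 0.0, -0.0029, -0.0006, 0.0004, 0], [0.0, -0.2, 0.0, -0.0038, -0.0007, 0.0004, 0], [0.0, -0.2, 0.0, -0.0048, -0.0008, 0.0004, 0], [0.0, -0.2, 0.0, -0.0058, -0.001, 0.0004, 0], [0.0, -0.2, 0.0, -0.0067, -0.0013, 0.0004, 0], [0.0, -0.2, 0.0, -0.0076, -0.0015, 0.0004, 0], [0.0, -0.2, 0.0, -0.0086, -0.0018, 0.0004, 0], [0.0, -0.2, 0.0, -0.0095, -0.0021, 0.0004, 0]]
```

Run:
```python
from w import *
c=(.5342,-.199);st(c)
rows(c,np.array([27.65]+[27.55]*11)/1e3,-36-np.arange(1,13)*2)
```

```text
t 15.1 p [ 557.24 -215.15  134.05] rad 28.13 ang -35.0 F [-2.35  4.74  4.12] Frad -4.64 Ftan(cw) -2.53 |F| 6.7
[[0.0, -0.2, 0.0, -0.0014, -0.0005, 0.0004, 0], [0.0, -0.2, 0.0, -0.0024, -0.0007, 0.0004, 0], [0.0, -0.2, 0.0, -0.0033, -0.0008, 0.0004, 0], [0.0, -0.2, 0.0, -0.0043, -0.001, 0.0004, 0], [0.0, -0.2, 0.0, -0.0052, -0.0011, 0.0004, 0], [0.0, -0.2, 0.0, -0.0062, -0.0013, 0.0004, 0], [0.0, -0.2, 0.0, -0.0071, -0.0016, 0.0004, 0], [0.0, -0.2, 0.0, -0.008, -0.0019, 0.0004, 0], [0.0, -0.2, 0.0, -0.0089, -0.0022, 0.0004, 0], [0.0, -0.2, 0.0, -0.0098, -0.0025, 0.0004, 0], [0.0, -0.2, 0.0, -0.0107, -0.0029, 0.0004, 0], [0.0, -0.2, 0.0, -0.0116, -0.0033, 0.0004, 0]]
```

{"name": "apply_moves", "arguments": {"increments": [[0,-0.2,0,-0.0014,-0.0005,0.0003,0],[0,-0.2,0,-0.0024,-0.0007,0.0003,0],[0,-0.2,0,-0.0033,-0.0008,0.0003,0],[0,-0.2,0,-0.0043,-0.001,0.0003,0],[0,-0.2,0,-0.0052,-0.0011,0.0003,0],[0,-0.2,0,-0.0062,-0.0013,0.0003,0],[0,-0.2,0,-0.0071,-0.0016,0.0003,0],[0,-0.2,0,-0.008,-0.0019,0.0003,0],[0,-0.2,0,-0.0089,-0.0022,0.0003,0],[0,-0.2,0,-0.0098,-0.0025,0.0003,0]]}}

```text
time_s: 16.1
ee_pos: [0.5496, -0.2219, 0.1337]
orientation: [0.0, 0.885, 0.465, -0.0]
wrist_force: [0.2, 4.5, 1.8]
finger_gap: 0.0238
```

Run:
```python
from w import *
c=(.5342,-.199)
for i in range(2): st(c);cams.camera('top')
st(c)
rows(c,np.array([27.5]*12)/1e3,-56-np.arange(1,13)*2)
```

```text
t 16.1 p [ 549.62 -221.9   133.73] rad 27.61 ang -56.0 F [0.1  4.39 3.19] Frad -3.58 Ftan(cw) -2.53 |F| 5.42
t 16.15 p [ 549.49 -222.    133.73] rad 27.62 ang -56.4 F [-1.15  4.35  3.57] Frad -4.26 Ftan(cw) -1.45 |F| 5.74
t 16.2 p [ 549.5  -222.    133.69] rad 27.62 ang -56.4 F [-0.07  3.58  3.86] Frad -3.02 Ftan(cw) -1.93 |F| 5.26
[[0.0, 0.0, 0.0, -0.0007, -0.0004, 0.0001, 0], [0.0, 0.0, 0.0, -0.0016, -0.0008, 0.0001, 0], [0.0, 0.0, 0.0, -0.0024, -0.0012, 0.0001, 0], [0.0, 0.0, 0.0, -0.0033, -0.0017, 0.0001, 0], [0.0, 0.0, 0.0, -0.0041, -0.0022, 0.0001, 0], [0.0, 0.0, 0.0, -0.0049, -0.0027, 0.0001, 0], [0.0, 0.0, 0.0, -0.0057, -0.0032, 0.0001, 0], [0.0, 0.0, 0.0, -0.0065, -0.0038, 0.0001, 0], [0.0, 0.0, 0.0, -0.0072, -0.0044, 0.0001, 0], [0.0, 0.0, 0.0, -0.0079, -0.005, 0.0001, 0], [0.0, 0.0, 0.0, -0.0086, -0.0057, 0.0001, 0], [0.0, 0.0, 0.0, -0.0093, -0.0064, 0.0001, 0]]
```

{"name": "apply_moves", "arguments": {"increments": [[0,0,0,-0.0007,-0.0004,0.0001,0],[0,0,0,-0.0016,-0.0008,0.0001,0],[0,0,0,-0.0024,-0.0012,0.0001,0],[0,0,0,-0.0033,-0.0017,0.0001,0],[0,0,0,-0.0041,-0.0022,0.0001,0],[0,0,0,-0.0049,-0.0027,0.0001,0],[0,0,0,-0.0057,-0.0032,0.0001,0],[0,0,0,-0.0065,-0.0038,0.0001,0],[0,0,0,-0.0072,-0.0044,0.0001,0],[0,0,0,-0.0079,-0.005,0.0001,0]]}}

```text
time_s: 17.2
ee_pos: [0.5409, -0.2258, 0.1337]
orientation: [0.0, 0.885, 0.465, -0.0]
wrist_force: [1.2, 3.5, 1.8]
finger_gap: 0.0235
```

Run:
```python
from w import *
c=(.5342,-.199)
for i in range(2): st(c);cams.camera('top')
st(c)
rows(c,np.array([27.5]*12)/1e3,-76-np.arange(1,13)*2)
```

```text
t 17.2 p [ 540.87 -225.82  133.66] rad 27.64 ang -76.0 F [1.09 3.36 3.2 ] Frad -3.0 Ftan(cw) -1.87 |F| 4.77
t 17.25 p [ 540.75 -225.83  133.61] rad 27.62 ang -76.3 F [1.5  3.44 3.13] Frad -2.99 Ftan(cw) -2.28 |F| 4.89
t 17.3 p [ 540.79 -225.81  133.64] rad 27.61 ang -76.2 F [0.92 4.31 2.86] Frad -3.97 Ftan(cw) -1.92 |F| 5.25
[[0.0, 0.1, 0.0, -0.0006, -0.0007, 0.0, 0], [0.0, 0.1, 0.0, -0.0013, -0.0013, 0.0, 0], [0.0, 0.1, 0.0, -0.0019, -0.002, 0.0, 0], [0.0, 0.1, 0.0, -0.0025, -0.0028, 0.0, 0], [0.0, 0.1, 0.0, -0.0032, -0.0035, 0.0, 0], [0.0, 0.1, 0.0, -0.0037, -0.0043, 0.0, 0], [0.0, 0.1, 0.0, -0.0043, -0.005, 0.0, 0], [0.0, 0.1, 0.0, -0.0048, -0.0058, 0.0, 0], [0.0, 0.1, 0.0, -0.0053, -0.0067, 0.0, 0], [0.0, 0.1, 0.0, -0.0058, -0.0075, 0.0, 0], [0.0, 0.1, 0.0, -0.0063, -0.0083, 0.0, 0], [0.0, 0.1, 0.0, -0.0067, -0.0092, 0.0, 0]]
```

{"name": "apply_moves", "arguments": {"increments": [[0,0.1,0,-0.0006,-0.0007,0,0],[0,0.1,0,-0.0013,-0.0014,0,0],[0,0.1,0,-0.0019,-0.0021,0,0],[0,0.1,0,-0.0026,-0.0028,0,0],[0,0.1,0,-0.0032,-0.0036,0,0],[0,0.1,0,-0.0038,-0.0044,0,0],[0,0.1,0,-0.0044,-0.0051,0,0],[0,0.1,0,-0.0049,-0.0059,0,0],[0,0.1,0,-0.0054,-0.0068,0,0],[0,0.1,0,-0.0059,-0.0076,0,0]]}}

```text
time_s: 18.3
ee_pos: [0.5311, -0.2265, 0.1336]
orientation: [-0.0, 0.885, 0.465, 0.0]
wrist_force: [2.4, 1.9, 0.0]
finger_gap: 0.0236
```

Run:
```python
from w import *
c=(.5342,-.199)
for i in range(2): st(c);cams.camera('top')
st(c)
rows(c,np.array([27.6]*12)/1e3,-96-np.arange(1,13)*2)
```

```text
t 18.3 p [ 531.11 -226.49  133.63] rad 27.66 ang -96.4 F [2.26 1.85 1.45] Frad -2.09 Ftan(cw) -2.04 |F| 3.26
t 18.35 p [ 530.99 -226.47  133.62] rad 27.65 ang -96.7 F [1.52 1.37 2.04] Frad -1.53 Ftan(cw) -1.35 |F| 2.89
t 18.4 p [ 531.01 -226.46  133.61] rad 27.65 ang -96.6 F [0.87 1.03 0.94] Frad -1.13 Ftan(cw) -0.75 |F| 1.64
[[0.0, 0.0, 0.0, -0.0003, -0.0006, 0.0, 0], [0.0, 0.0, 0.0, -0.0007, -0.0015, 0.0, 0], [0.0, 0.0, 0.0, -0.0011, -0.0024, 0.0, 0], [0.0, 0.0, 0.0, -0.0014, -0.0033, 0.0, 0], [0.0, 0.0, 0.0, -0.0017, -0.0042, 0.0, 0], [0.0, 0.0, 0.0, -0.002, -0.0051, 0.0, 0], [0.0, 0.0, 0.0, -0.0023, -0.006, 0.0, 0], [0.0, 0.0, 0.0, -0.0025, -0.007, 0.0, 0], [0.0, 0.0, 0.0, -0.0027, -0.0079, 0.0, 0], [0.0, 0.0, 0.0, -0.0029, -0.0088, 0.0, 0], [0.0, 0.0, 0.0, -0.003, -0.0098, 0.0, 0], [0.0, 0.0, 0.0, -0.0031, -0.0108, 0.0, 0]]
```

```bash
cat > fitc.py <<'E'
from w import *
from scipy.optimize import least_squares
D=np.array([(562.44,-194.13,4.1),(563.07,-201.53,4.6),(561.22,-208.17,4.9),(557.24,-215.15,4.4),(549.5,-222.0,3.6),(540.8,-225.82,3.3),(531.0,-226.47,1.6)]+eval(sys.argv[1] if len(sys.argv)>1 else '[]'))
for k in(2.2,2.6,3.0):
    r=least_squares(lambda p:np.hypot(D[:,0]-p[0],D[:,1]-p[1])-p[2]-D[:,2]/k,[534,-199,26.5]);print(k,r.x.round(2),r.fun.round(2))
E
python3 fitc.py
```

```text
2.2 [ 532.66 -197.33   28.32] [-0.23  0.29  0.01  0.05 -0.08 -0.18  0.15]
2.6 [ 532.94 -197.43   28.34] [-0.24  0.29  0.02  0.04 -0.1  -0.16  0.14]
3.0 [ 533.14 -197.51   28.37] [-0.24  0.3   0.03  0.03 -0.12 -0.14  0.14]
```

Run:
```python
from w import *
c=(.5335,-.198);st(c)
rows(c,np.array([28.8,29,29.1]+[29.2]*7)/1e3,-95-np.arange(1,11)*2)
```

```text
t 18.4 p [ 531.01 -226.46  133.61] rad 28.57 ang -95.0 F [0.87 1.03 0.94] Frad -1.1 Ftan(cw) -0.78 |F| 1.64
[[0.0, 0.0, 0.0, -0.0007, -0.0008, 0.0, 0], [0.0, 0.0, 0.0, -0.0013, -0.0016, 0.0, 0], [0.0, 0.0, 0.0, -0.0018, -0.0025, 0.0, 0], [0.0, 0.0, 0.0, -0.0023, -0.0034, 0.0, 0], [0.0, 0.0, 0.0, -0.0027, -0.0043, 0.0, 0], [0.0, 0.0, 0.0, -0.003, -0.0053, 0.0, 0], [0.0, 0.0, 0.0, -0.0033, -0.0063, 0.0, 0], [0.0, 0.0, 0.0, -0.0035, -0.0072, 0.0, 0], [0.0, 0.0, 0.0, -0.0038, -0.0082, 0.0, 0], [0.0, 0.0, 0.0, -0.0039, -0.0092, 0.0, 0]]
```

{"name": "apply_moves", "arguments": {"increments": [[0,0,0,-0.0007,-0.0008,0,0],[0,0,0,-0.0013,-0.0016,0,0],[0,0,0,-0.0018,-0.0025,0,0],[0,0,0,-0.0023,-0.0034,0,0],[0,0,0,-0.0027,-0.0043,0,0],[0,0,0,-0.003,-0.0053,0,0],[0,0,0,-0.0033,-0.0063,0,0]]}}

```text
time_s: 19.1
ee_pos: [0.524, -0.2257, 0.1337]
orientation: [-0.0, 0.885, 0.465, 0.0]
wrist_force: [2.7, 1.2, 0.3]
finger_gap: 0.0238
```

Run:
```python
from w import *
c=(.5335,-.198)
for i in range(2): st(c);cams.camera('top')
st(c)
rows(c,np.array([29.2]*9)/1e3,-109-np.arange(1,10)*2)
```

```text
t 19.1 p [ 523.97 -225.72  133.7 ] rad 29.31 ang -109.0 F [2.62 1.13 1.7 ] Frad -1.92 Ftan(cw) -2.11 |F| 3.32
t 19.15 p [ 523.82 -225.66  133.66] rad 29.31 ang -109.3 F [2.25 1.54 2.82] Frad -2.2 Ftan(cw) -1.62 |F| 3.93
t 19.2 p [ 523.86 -225.65  133.68] rad 29.28 ang -109.2 F [2.09 2.08 1.98] Frad -2.65 Ftan(cw) -1.29 |F| 3.55
[[0.0, 0.0, 0.0, -0.0001, -0.0009, 0.0001, 0], [0.0, 0.0, 0.0, -0.0004, -0.0019, 0.0001, 0], [0.0, 0.0, 0.0, -0.0006, -0.0029, 0.0001, 0], [0.0, 0.0, 0.0, -0.0007, -0.0039, 0.0001, 0], [0.0, 0.0, 0.0, -0.0008, -0.0049, 0.0001, 0], [0.0, 0.0, 0.0, -0.0009, -0.0059, 0.0001, 0], [0.0, 0.0, 0.0, -0.001, -0.007, 0.0001, 0], [0.0, 0.0, 0.0, -0.001, -0.008, 0.0001, 0], [0.0, 0.0, 0.0, -0.0009, -0.009, 0.0001, 0]]
```

```bash
python3 - <<'E'
from w import *
c=(.5335,-.198)
rows(c,np.array([29.4,29.6,29.7]+[29.8]*5)/1e3,-109-np.arange(1,9)*2)
E
python3 fitc.py "[(523.85,-225.67,2.3)]"
```

```text
[[0.0, 0.0, 0.0, -0.0003, -0.0009, 0.0001, 0], [0.0, 0.0, 0.0, -0.0008, -0.0018, 0.0001, 0], [0.0, 0.0, 0.0, -0.001, -0.0028, 0.0001, 0], [0.0, 0.0, 0.0, -0.0013, -0.0038, 0.0001, 0], [0.0, 0.0, 0.0, -0.0014, -0.0049, 0.0001, 0], [0.0, 0.0, 0.0, -0.0015, -0.0059, 0.0001, 0], [0.0, 0.0, 0.0, -0.0016, -0.0069, 0.0001, 0], [0.0, 0.0, 0.0, -0.0016, -0.008, 0.0001, 0]]
2.2 [ 532.36 -197.12   28.64] [-0.27  0.3   0.04  0.09 -0.06 -0.22  0.02  0.11]
2.6 [ 532.54 -197.16   28.77] [-0.3   0.3   0.07  0.1  -0.08 -0.21 -0.03  0.15]
3.0 [ 532.67 -197.18   28.87] [-0.31  0.3   0.09  0.1  -0.09 -0.2  -0.07  0.18]
```

{"name": "apply_moves", "arguments": {"increments": [[0,0,0,-0.0003,-0.0009,0.0001,0],[0,0,0,-0.0008,-0.0018,0.0001,0],[0,0,0,-0.001,-0.0028,0.0001,0],[0,0,0,-0.0013,-0.0038,0.0001,0],[0,0,0,-0.0014,-0.0049,0.0001,0],[0,0,0,-0.0015,-0.0059,0.0001,0],[0,0,0,-0.0016,-0.0069,0.0001,0],[0,0,0,-0.0016,-0.008,0.0001,0]]}}

```text
time_s: 20.0
ee_pos: [0.5164, -0.2225, 0.1336]
orientation: [0.0, 0.885, 0.465, 0.0]
wrist_force: [3.8, 1.1, 0.5]
finger_gap: 0.0236
```

Run:
```python
from w import *
c=(.5335,-.198)
for i in range(2): st(c);cams.camera('top')
st(c)
rows(c,np.array([29.8]*9)/1e3,-125-np.arange(1,10)*2)
```

```text
t 20.0 p [ 516.35 -222.51  133.61] rad 29.91 ang -125.0 F [3.7  0.96 1.9 ] Frad -2.91 Ftan(cw) -2.48 |F| 4.27
t 20.05 p [ 516.18 -222.38  133.57] rad 29.91 ang -125.4 F [2.35 0.69 2.34] Frad -1.92 Ftan(cw) -1.52 |F| 3.39
t 20.1 p [ 516.21 -222.43  133.58] rad 29.93 ang -125.3 F [2.22 0.85 2.28] Frad -1.98 Ftan(cw) -1.32 |F| 3.3
[[0.0, 0.0, 0.0, 0.0002, -0.0009, -0.0, 0], [0.0, 0.0, 0.0, 0.0002, -0.0019, -0.0, 0], [0.0, 0.0, 0.0, 0.0003, -0.003, -0.0, 0], [0.0, 0.0, 0.0, 0.0004, -0.004, -0.0, 0], [0.0, 0.0, 0.0, 0.0006, -0.005, -0.0, 0], [0.0, 0.0, 0.0, 0.0008, -0.006, -0.0, 0], [0.0, 0.0, 0.0, 0.0011, -0.0071, -0.0, 0], [0.0, 0.0, 0.0, 0.0013, -0.0081, -0.0, 0], [0.0, 0.0, 0.0, 0.0017, -0.009, -0.0, 0]]
```

```bash
python3 fitc.py "[(523.85,-225.67,2.3),(516.25,-222.44,2.2)]"
python3 - <<'E'
from w import *
c=(.5322,-.197);st(c)
rows(c,np.array([30.3,30.45,30.5,30.5,30.5,30.5,30.5,30.5])/1e3,-122-np.arange(1,9)*2)
E
```

```text
2.2 [ 532.11 -196.89   28.92] [-0.33  0.29  0.07  0.14 -0.02 -0.22 -0.05 -0.03  0.15]
2.6 [ 532.23 -196.88   29.12] [-0.36  0.3   0.1   0.16 -0.02 -0.21 -0.12 -0.02  0.18]
3.0 [ 532.32 -196.87   29.27] [-0.39  0.3   0.13  0.17 -0.03 -0.2  -0.17 -0.01  0.2 ]
t 20.1 p [ 516.21 -222.43  133.58] rad 30.04 ang -122.2 F [2.22 0.85 2.28] Frad -1.9 Ftan(cw) -1.43 |F| 3.3
[[0.0, 0.0, 0.0, -0.0003, -0.001, -0.0, 0], [0.0, 0.0, 0.0, -0.0004, -0.002, -0.0, 0], [0.0, 0.0, 0.0, -0.0004, -0.0031, -0.0, 0], [0.0, 0.0, 0.0, -0.0004, -0.0041, -0.0, 0], [0.0, 0.0, 0.0, -0.0002, -0.0052, -0.0, 0], [0.0, 0.0, 0.0, -0.0001, -0.0063, -0.0, 0], [0.0, 0.0, 0.0, 0.0001, -0.0073, -0.0, 0], [0.0, 0.0, 0.0, 0.0003, -0.0083, -0.0, 0]]
```

Run:
```python
from w import *
c=(.5322,-.197)
rows(c,np.array([30.0]*9)/1e3,-122-np.arange(1,10)*2,.1328)
```

```text
[[0.0, 0.0, 0.0, 0.0, -0.001, 0.0008, 0], [0.0, 0.0, 0.0, 0.0, -0.002, 0.0008, 0], [0.0, 0.0, 0.0, 0.0001, -0.0031, 0.0008, 0], [0.0, 0.0, 0.0, 0.0001, -0.0041, 0.0008, 0], [0.0, 0.0, 0.0, 0.0003, -0.0051, 0.0008, 0], [0.0, 0.0, 0.0, 0.0004, -0.0062, 0.0008, 0], [0.0, 0.0, 0.0, 0.0006, -0.0072, 0.0008, 0], [0.0, 0.0, 0.0, 0.0008, -0.0082, 0.0008, 0], [0.0, 0.0, 0.0, 0.0011, -0.0092, 0.0008, 0]]
```

{"name": "apply_moves", "arguments": {"increments": [[0,0,0,0,-0.001,0.0003,0],[0,0,0,0,-0.002,0.0006,0],[0,0,0,0.0001,-0.0031,0.0008,0],[0,0,0,0.0001,-0.0041,0.0008,0],[0,0,0,0.0003,-0.0051,0.0008,0],[0,0,0,0.0004,-0.0062,0.0008,0],[0,0,0,0.0006,-0.0072,0.0008,0],[0,0,0,0.0008,-0.0082,0.0008,0]]}}

```text
time_s: 20.9
ee_pos: [0.51, -0.2172, 0.1328]
orientation: [0.0, 0.885, 0.465, 0.0]
wrist_force: [3.6, 0.7, 1.2]
finger_gap: 0.024
```

Run:
```python
from w import *
c=(.5322,-.197)
st(c);shot('scene','s6.png');st(c);shot('wrist','w6.png');st(c)
im=cv2.imread('pics/s6.png')[110:260,110:290]
w=cv2.imread('pics/w6.png')
cv2.imwrite('pics/c6.png',np.hstack([cv2.resize(im,(440,366)),cv2.resize(w[150:350,180:380],(360,366))]))
```

```text
t 20.9 p [ 509.97 -217.17  132.83] rad 30.02 ang -137.8 F [3.46 0.62 2.59] Frad -2.98 Ftan(cw) -1.87 |F| 4.36
t 20.95 p [ 509.84 -217.04  132.81] rad 30.03 ang -138.1 F [3.34 0.65 2.09] Frad -2.92 Ftan(cw) -1.75 |F| 3.99
t 21.0 p [ 509.87 -217.05  132.8 ] rad 30.01 ang -138.1 F [4.19 0.69 2.44] Frad -3.58 Ftan(cw) -2.29 |F| 4.9
```

View pics/c6.png

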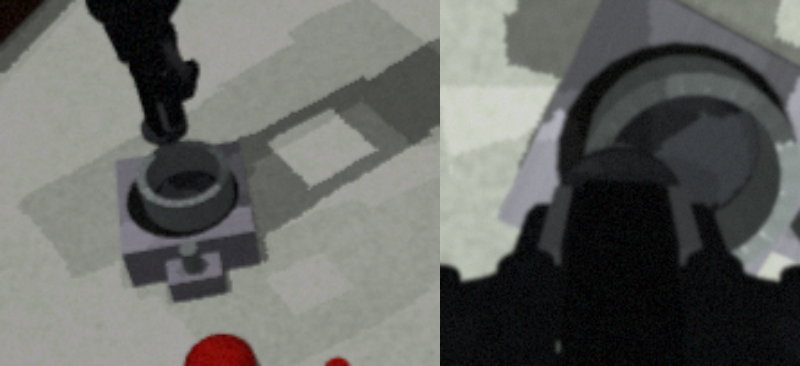

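The tool is inside the mouth and running on the edge, with total force about 4.4 N. I'll continue.

```bash
python3 fitc.py "[(523.85,-225.67,2.3),(516.25,-222.44,2.2),(509.9,-217.05,2.5)]"
python3 - <<'E'
from w import *
c=(.5322,-.197)
rows(c,np.array([30.1]+[30.2]*9)/1e3,-138-np.arange(1,11)*2,.1328)
E
```

```text
2.2 [ 532.14 -196.93   28.88] [-0.32  0.29  0.07  0.13 -0.03 -0.22 -0.05 -0.02  0.17 -0.03]
2.6 [ 532.23 -196.88   29.13] [-0.37  0.3   0.1   0.16 -0.02 -0.21 -0.12 -0.02  0.17  0.  ]
3.0 [ 532.29 -196.84   29.3 ] [-0.4   0.3   0.13  0.18 -0.02 -0.2  -0.18 -0.03  0.18  0.03]
[[0.0, 0.0, 0.0, 0.0002, -0.001, 0.0, 0], [0.0, 0.0, 0.0, 0.0004, -0.002, 0.0, 0], [0.0, 0.0, 0.0, 0.0007, -0.003, 0.0, 0], [0.0, 0.0, 0.0, 0.0011, -0.004, 0.0, 0], [0.0, 0.0, 0.0, 0.0015, -0.005, 0.0, 0], [0.0, 0.0, 0.0, 0.0019, -0.006, 0.0, 0], [0.0, 0.0, 0.0, 0.0024, -0.0069, 0.0, 0], [0.0, 0.0, 0.0, 0.0029, -0.0078, 0.0, 0], [0.0, 0.0, 0.0, 0.0034, -0.0087, 0.0, 0], [0.0, 0.0, 0.0, 0.004, -0.0096, 0.0, 0]]
```

{"name": "apply_moves", "arguments": {"increments": [[0,0,0,0.0002,-0.001,0,0],[0,0,0,0.0004,-0.002,0,0],[0,0,0,0.0007,-0.003,0,0],[0,0,0,0.0011,-0.004,0,0],[0,0,0,0.0015,-0.005,0,0],[0,0,0,0.0019,-0.006,0,0],[0,0,0,0.0024,-0.0069,0,0],[0,0,0,0.0029,-0.0078,0,0],[0,0,0,0.0034,-0.0087,0,0],[0,0,0,0.004,-0.0096,0,0]]}}

```text
time_s: 22.0
ee_pos: [0.5042, -0.2084, 0.1329]
orientation: [0.0, 0.885, 0.465, 0.0]
wrist_force: [4.2, -1.5, 1.4]
finger_gap: 0.0234
```

Run:
```python
from w import *
c=(.5322,-.197)
for i in range(2): st(c);cams.camera('top')
st(c)
rows(c,np.array([30.2]*10)/1e3,-158-np.arange(1,11)*2,.1328)
```

```text
t 22.0 p [ 504.24 -208.36  132.88] rad 30.18 ang -157.9 F [ 4.11 -1.58  2.8 ] Frad -3.21 Ftan(cw) -3.01 |F| 5.22
t 22.05 p [ 504.13 -208.18  132.82] rad 30.21 ang -158.3 F [3.53 0.33 2.52] Frad -3.4 Ftan(cw) -1.0 |F| 4.35
t 22.1 p [ 504.15 -208.21  132.83] rad 30.21 ang -158.2 F [ 2.98 -0.38  1.82] Frad -2.62 Ftan(cw) -1.46 |F| 3.51
[[0.0, 0.0, 0.0, 0.0005, -0.0008, 0.0, 0], [0.0, 0.0, 0.0, 0.0012, -0.0016, 0.0, 0], [0.0, 0.0, 0.0, 0.0018, -0.0024, 0.0, 0], [0.0, 0.0, 0.0, 0.0025, -0.0032, 0.0, 0], [0.0, 0.0, 0.0, 0.0032, -0.004, 0.0, 0], [0.0, 0.0, 0.0, 0.004, -0.0048, 0.0, 0], [0.0, 0.0, 0.0, 0.0047, -0.0055, 0.0, 0], [0.0, 0.0, 0.0, 0.0055, -0.0062, 0.0, 0], [0.0, 0.0, 0.0, 0.0063, -0.0069, 0.0, 0], [0.0, 0.0, 0.0, 0.0072, -0.0075, 0.0, 0]]
```

{"name": "apply_moves", "arguments": {"increments": [[0,0,0,0.0004,-0.0009,0,0],[0,0,0,0.0011,-0.0017,0,0],[0,0,0,0.0017,-0.0026,0,0],[0,0,0,0.0023,-0.0034,0,0],[0,0,0,0.003,-0.0042,0,0],[0,0,0,0.0038,-0.005,0,0],[0,0,0,0.0045,-0.0057,0,0],[0,0,0,0.0053,-0.0064,0,0],[0,0,0,0.0061,-0.0071,0,0],[0,0,0,0.007,-0.0077,0,0]]}}

```text
time_s: 23.1
ee_pos: [0.5018, -0.1981, 0.1328]
orientation: [-0.0, 0.885, 0.465, -0.0]
wrist_force: [4.0, -2.7, 1.9]
finger_gap: 0.0236
```

Run:
```python
from w import *
c=(.5322,-.197)
for i in range(2): st(c);cams.camera('top')
st(c)
rows(c,np.array([30.4]*10)/1e3,-178-np.arange(1,11)*2,.1328)
```

```text
t 23.1 p [ 501.76 -198.09  132.85] rad 30.46 ang -178.0 F [ 3.92 -2.76  3.35] Frad -3.82 Ftan(cw) -2.9 |F| 5.85
t 23.15 p [ 501.75 -197.92  132.85] rad 30.47 ang -178.3 F [ 3.28 -2.53  2.78] Frad -3.21 Ftan(cw) -2.63 |F| 5.0
t 23.2 p [ 501.75 -197.96  132.83] rad 30.46 ang -178.2 F [ 2.85 -2.82  2.9 ] Frad -2.76 Ftan(cw) -2.9 |F| 4.95
[[0.0, 0.0, 0.0, 0.0008, -0.0005, 0.0, 0], [0.0, 0.0, 0.0, 0.0017, -0.0011, 0.0, 0], [0.0, 0.0, 0.0, 0.0026, -0.0016, 0.0, 0], [0.0, 0.0, 0.0, 0.0035, -0.0022, 0.0, 0], [0.0, 0.0, 0.0, 0.0045, -0.0027, 0.0, 0], [0.0, 0.0, 0.0, 0.0054, -0.0031, 0.0, 0], [0.0, 0.0, 0.0, 0.0064, -0.0035, 0.0, 0], [0.0, 0.0, 0.0, 0.0074, -0.0039, 0.0, 0], [0.0, 0.0, 0.0, 0.0084, -0.0043, 0.0, 0], [0.0, 0.0, 0.0, 0.0094, -0.0046, 0.0, 0]]
```

{"name": "apply_moves", "arguments": {"increments": [[0,0,0,0.0008,-0.0005,0,0],[0,0,0,0.0017,-0.0011,0,0],[0,0,0,0.0026,-0.0016,0,0],[0,0,0,0.0035,-0.0022,0,0],[0,0,0,0.0045,-0.0027,0,0],[0,0,0,0.0054,-0.0031,0,0],[0,0,0,0.0064,-0.0035,0,0],[0,0,0,0.0074,-0.0039,0,0],[0,0,0,0.0084,-0.0043,0,0],[0,0,0,0.0094,-0.0046,0,0]]}}

```text
time_s: 24.2
ee_pos: [0.5033, -0.1876, 0.1329]
orientation: [-0.0, 0.885, 0.465, -0.0]
wrist_force: [2.5, -3.9, 1.7]
finger_gap: 0.0239
```

Run:
```python
from w import *
c=(.5322,-.197)
for i in range(2): st(c);cams.camera('top')
st(c)
rows(c,np.array([30.4]*10)/1e3,-198-np.arange(1,11)*2,.1328)
```

```text
t 24.2 p [ 503.26 -187.64  132.86] rad 30.42 ang 162.1 F [ 2.35 -4.01  3.09] Frad -3.47 Ftan(cw) -3.09 |F| 5.58
t 24.25 p [ 503.31 -187.5   132.85] rad 30.41 ang 161.8 F [ 2.28 -3.09  2.68] Frad -3.13 Ftan(cw) -2.22 |F| 4.68
t 24.3 p [ 503.28 -187.54  132.84] rad 30.43 ang 161.9 F [ 1.52 -3.09  3.17] Frad -2.4 Ftan(cw) -2.46 |F| 4.68
[[0.0, 0.0, 0.0, 0.001, -0.0002, 0.0, 0], [0.0, 0.0, 0.0, 0.002, -0.0005, 0.0, 0], [0.0, 0.0, 0.0, 0.003, -0.0007, 0.0, 0], [0.0, 0.0, 0.0, 0.0041, -0.0009, 0.0, 0], [0.0, 0.0, 0.0, 0.0051, -0.001, 0.0, 0], [0.0, 0.0, 0.0, 0.0062, -0.0011, 0.0, 0], [0.0, 0.0, 0.0, 0.0073, -0.0012, 0.0, 0], [0.0, 0.0, 0.0, 0.0083, -0.0012, 0.0, 0], [0.0, 0.0, 0.0, 0.0094, -0.0012, 0.0, 0], [0.0, 0.0, 0.0, 0.0104, -0.0012, 0.0, 0]]
```

Steady at about 5 N.

{"name": "apply_moves", "arguments": {"increments": [[0,0,0,0.001,-0.0002,0,0],[0,0,0,0.002,-0.0005,0,0],[0,0,0,0.003,-0.0007,0,0],[0,0,0,0.0041,-0.0009,0,0],[0,0,0,0.0051,-0.001,0,0],[0,0,0,0.0062,-0.0011,0,0],[0,0,0,0.0073,-0.0012,0,0],[0,0,0,0.0083,-0.0012,0,0],[0,0,0,0.0094,-0.0012,0,0],[0,0,0,0.0104,-0.0012,0,0]]}}

```text
time_s: 25.3
ee_pos: [0.5082, -0.1782, 0.1328]
orientation: [-0.0, 0.885, 0.465, -0.0]
wrist_force: [0.6, -5.1, 1.8]
finger_gap: 0.0235
```

Run:
```python
from w import *
c=(.5322,-.197)
for i in range(2): st(c);cams.camera('top')
st(c)
rows(c,np.array([30.4]*10)/1e3,-218-np.arange(1,11)*2,.1328)
```

```text
t 25.3 p [ 508.17 -178.21  132.8 ] rad 30.51 ang 142.0 F [ 0.49 -5.2   3.22] Frad -3.59 Ftan(cw) -3.8 |F| 6.14
t 25.35 p [ 508.26 -178.1   132.82] rad 30.5 ang 141.7 F [ 2.31 -4.59  3.83] Frad -4.66 Ftan(cw) -2.17 |F| 6.4
t 25.4 p [ 508.25 -178.13  132.84] rad 30.49 ang 141.8 F [ 0.93 -4.19  3.45] Frad -3.32 Ftan(cw) -2.72 |F| 5.51
[[0.0, 0.0, 0.1, 0.0009, 0.0002, 0.0, 0], [0.0, 0.0, 0.1, 0.002, 0.0003, 0.0, 0], [0.0, 0.0, 0.1, 0.003, 0.0004, 0.0, 0], [0.0, 0.0, 0.1, 0.0041, 0.0006, 0.0, 0], [0.0, 0.0, 0.1, 0.0051, 0.0009, 0.0, 0], [0.0, 0.0, 0.1, 0.0061, 0.0011, 0.0, 0], [0.0, 0.0, 0.1, 0.0072, 0.0014, 0.0, 0], [0.0, 0.0, 0.1, 0.0082, 0.0018, 0.0, 0], [0.0, 0.0, 0.1, 0.0092, 0.0021, 0.0, 0], [0.0, 0.0, 0.1, 0.0101, 0.0025, 0.0, 0]]
```

{"name": "apply_moves", "arguments": {"increments": [[0,0,0,0.0009,0.0003,0,0],[0,0,0,0.0019,0.0005,0,0],[0,0,0,0.003,0.0007,0,0],[0,0,0,0.004,0.0009,0,0],[0,0,0,0.005,0.0012,0,0],[0,0,0,0.006,0.0014,0,0],[0,0,0,0.0071,0.0017,0,0],[0,0,0,0.0081,0.0021,0,0],[0,0,0,0.0091,0.0024,0,0],[0,0,0,0.01,0.0028,0,0]]}}

```text
time_s: 26.4
ee_pos: [0.5158, -0.1715, 0.1326]
orientation: [-0.0, 0.885, 0.465, -0.001]
wrist_force: [-0.7, -5.5, 1.8]
finger_gap: 0.0234
```

Run:
```python
from w import *
c=(.5322,-.197)
for i in range(2): st(c);cams.camera('top')
st(c)
rows(c,np.array([30.1]*9)/1e3,-238-np.arange(1,10)*2,.1328)
rows(c,np.array([29.8]*9)/1e3,-238-np.arange(1,10)*2,.1328)
```

```text
t 26.4 p [ 515.81 -171.51  132.64] rad 30.31 ang 122.7 F [-0.8  -5.62  3.22] Frad -4.29 Ftan(cw) -3.71 |F| 6.52
t 26.45 p [ 515.93 -171.47  132.69] rad 30.28 ang 122.5 F [-0.26 -4.76  4.22] Frad -3.87 Ftan(cw) -2.78 |F| 6.36
t 26.5 p [ 515.91 -171.49  132.68] rad 30.27 ang 122.6 F [-0.74 -5.6   3.16] Frad -4.32 Ftan(cw) -3.64 |F| 6.47
[[-0.1, 0.0, 0.1, 0.0012, 0.0007, -0.0001, 0], [-0.1, 0.0, 0.1, 0.0021, 0.0012, -0.0001, 0], [-0.1, 0.0, 0.1, 0.003, 0.0017, -0.0001, 0], [-0.1, 0.0, 0.1, 0.0039, 0.0022, -0.0001, 0], [-0.1, 0.0, 0.1, 0.0048, 0.0028, -0.0001, 0], [-0.1, 0.0, 0.1, 0.0057, 0.0034, -0.0001, 0], [-0.1, 0.0, 0.1, 0.0065, 0.004, -0.0001, 0], [-0.1, 0.0, 0.1, 0.0074, 0.0046, -0.0001, 0], [-0.1, 0.0, 0.1, 0.0082, 0.0053, -0.0001, 0]]
[[-0.1, 0.0, 0.1, 0.001, 0.001, -0.0001, 0], [-0.1, 0.0, 0.1, 0.002, 0.0014, -0.0001, 0], [-0.1, 0.0, 0.1, 0.0029, 0.0019, -0.0001, 0], [-0.1, 0.0, 0.1, 0.0038, 0.0025, -0.0001, 0], [-0.1, 0.0, 0.1, 0.0047, 0.003, -0.0001, 0], [-0.1, 0.0, 0.1, 0.0055, 0.0036, -0.0001, 0], [-0.1, 0.0, 0.1, 0.0064, 0.0042, -0.0001, 0], [-0.1, 0.0, 0.1, 0.0072, 0.0049, -0.0001, 0], [-0.1, 0.0, 0.1, 0.008, 0.0056, -0.0001, 0]]
```

{"name": "apply_moves", "arguments": {"increments": [[0,0,0.1,0.001,0.0008,0,0],[0,0,0.1,0.0019,0.0014,0,0],[0,0,0.1,0.0028,0.002,0,0],[0,0,0.1,0.0037,0.0026,0,0],[0,0,0.1,0.0045,0.0032,0,0],[0,0,0.1,0.0053,0.0038,0,0],[0,0,0.1,0.0062,0.0044,0,0],[0,0,0.1,0.007,0.0051,0,0]]}}

```text
time_s: 27.3
ee_pos: [0.5232, -0.1686, 0.1323]
orientation: [-0.001, 0.886, 0.465, -0.002]
wrist_force: [-2.4, -5.3, 2.3]
finger_gap: 0.0238
```

Run:
```python
from w import *
c=(.5322,-.197)
for i in range(2): st(c);cams.camera('top')
st(c)
rows(c,np.array([29.6]*9)/1e3,-254-np.arange(1,10)*2,.1328)
rows(c,np.array([29.3]*9)/1e3,-254-np.arange(1,10)*2,.1328)
```

```text
t 27.3 p [ 523.16 -168.57  132.33] rad 29.84 ang 107.6 F [-2.5  -5.36  3.74] Frad -4.36 Ftan(cw) -4.01 |F| 7.0
t 27.35 p [ 523.28 -168.55  132.31] rad 29.81 ang 107.4 F [-2.05 -5.57  4.46] Frad -4.7 Ftan(cw) -3.62 |F| 7.42
t 27.4 p [ 523.23 -168.58  132.31] rad 29.8 ang 107.5 F [-2.08 -4.75  4.22] Frad -3.91 Ftan(cw) -3.41 |F| 6.69
[[-0.2, 0.1, 0.0, 0.0013, 0.0013, -0.0005, 0], [-0.2, 0.1, 0.0, 0.002, 0.002, -0.0005, 0], [-0.2, 0.1, 0.0, 0.0028, 0.0027, -0.0005, 0], [-0.2, 0.1, 0.0, 0.0035, 0.0035, -0.0005, 0], [-0.2, 0.1, 0.0, 0.0042, 0.0043, -0.0005, 0], [-0.2, 0.1, 0.0, 0.0048, 0.005, -0.0005, 0], [-0.2, 0.1, 0.0, 0.0055, 0.0059, -0.0005, 0], [-0.2, 0.1, 0.0, 0.0061, 0.0067, -0.0005, 0], [-0.2, 0.1, 0.0, 0.0066, 0.0076, -0.0005, 0]]
[[-0.2, 0.1, 0.0, 0.0011, 0.0015, -0.0005, 0], [-0.2, 0.1, 0.0, 0.0018, 0.0022, -0.0005, 0], [-0.2, 0.1, 0.0, 0.0026, 0.0029, -0.0005, 0], [-0.2, 0.1, 0.0, 0.0033, 0.0037, -0.0005, 0], [-0.2, 0.1, 0.0, 0.0039, 0.0044, -0.0005, 0], [-0.2, 0.1, 0.0, 0.0046, 0.0052, -0.0005, 0], [-0.2, 0.1, 0.0, 0.0052, 0.006, -0.0005, 0], [-0.2, 0.1, 0.0, 0.0058, 0.0069, -0.0005, 0], [-0.2, 0.1, 0.0, 0.0064, 0.0077, -0.0005, 0]]
```

{"name": "apply_moves", "arguments": {"increments": [[-0.1,0.1,0,0.0009,0.001,-0.0003,0],[-0.2,0.1,0,0.0018,0.0021,-0.0005,0],[-0.2,0.1,0,0.0025,0.003,-0.0005,0],[-0.2,0.1,0,0.0032,0.0038,-0.0005,0],[-0.2,0.1,0,0.0038,0.0046,-0.0005,0],[-0.2,0.1,0,0.0044,0.0054,-0.0005,0],[-0.2,0.1,0,0.005,0.0062,-0.0005,0]]}}

```text
time_s: 28.1
ee_pos: [0.5298, -0.1677, 0.1322]
orientation: [-0.001, 0.885, 0.465, -0.001]
wrist_force: [-3.0, -4.1, 3.2]
finger_gap: 0.0239
```

Run:
```python
from w import *
c=(.5322,-.197)
for i in range(2): st(c);cams.camera('top')
st(c)
rows(c,np.array([28.9]*9)/1e3,-268-np.arange(1,10)*2,.1328)
rows(c,np.array([28.6]*9)/1e3,-268-np.arange(1,10)*2,.1328)
```

```text
t 28.1 p [ 529.81 -167.66  132.18] rad 29.44 ang 94.7 F [-3.1  -4.24  4.63] Frad -3.98 Ftan(cw) -3.44 |F| 7.0
t 28.15 p [ 529.95 -167.64  132.17] rad 29.44 ang 94.4 F [-3.01 -4.89  4.46] Frad -4.65 Ftan(cw) -3.37 |F| 7.27
t 28.2 p [ 529.89 -167.65  132.16] rad 29.44 ang 94.5 F [-2.52 -4.57  4.59] Frad -4.36 Ftan(cw) -2.87 |F| 6.95
[[-0.2, 0.1, 0.0, 0.0009, 0.0022, -0.0006, 0], [-0.2, 0.1, 0.0, 0.0015, 0.003, -0.0006, 0], [-0.2, 0.1, 0.0, 0.002, 0.0039, -0.0007, 0], [-0.2, 0.1, 0.0, 0.0025, 0.0047, -0.0007, 0], [-0.2, 0.1, 0.0, 0.003, 0.0056, -0.0007, 0], [-0.2, 0.1, 0.0, 0.0034, 0.0065, -0.0007, 0], [-0.2, 0.1, 0.0, 0.0038, 0.0075, -0.0007, 0], [-0.2, 0.1, 0.0, 0.0042, 0.0084, -0.0007, 0], [-0.2, 0.1, 0.0, 0.0045, 0.0093, -0.0007, 0]]
[[-0.2, 0.1, 0.0, 0.0007, 0.0023, -0.0006, 0], [-0.2, 0.1, 0.0, 0.0013, 0.0032, -0.0006, 0], [-0.2, 0.1, 0.0, 0.0018, 0.004, -0.0007, 0], [-0.2, 0.1, 0.0, 0.0023, 0.0049, -0.0007, 0], [-0.2, 0.1, 0.0, 0.0027, 0.0058, -0.0007, 0], [-0.2, 0.1, 0.0, 0.0032, 0.0067, -0.0007, 0], [-0.2, 0.1, 0.0, 0.0036, 0.0076, -0.0007, 0], [-0.2, 0.1, 0.0, 0.0039, 0.0085, -0.0007, 0], [-0.2, 0.1, 0.0, 0.0043, 0.0094, -0.0007, 0]]
```

{"name": "apply_moves", "arguments": {"increments": [[-0.1,0.1,0,0.0007,0.0014,-0.0005,0],[-0.2,0.1,0,0.0012,0.0027,-0.0008,0],[-0.2,0.1,0,0.0017,0.0038,-0.0009,0],[-0.2,0.1,0,0.0022,0.0047,-0.0009,0],[-0.2,0.1,0,0.0026,0.0057,-0.0009,0],[-0.2,0.1,0,0.003,0.0066,-0.0009,0],[-0.2,0.1,0,0.0034,0.0076,-0.0009,0]]}}

```text
time_s: 28.9
ee_pos: [0.5362, -0.1684, 0.132]
orientation: [-0.002, 0.885, 0.465, -0.001]
wrist_force: [-4.6, -3.5, 2.1]
finger_gap: 0.0237
```

Run:
```python
from w import *
c=(.5322,-.197)
for i in range(2): st(c);cams.camera('top')
st(c)
rows(c,np.array([28.4]*9)/1e3,-282-np.arange(1,10)*2,.1328)
rows(c,np.array([28.1]*9)/1e3,-282-np.arange(1,10)*2,.1328)
```

```text
t 28.9 p [ 536.17 -168.42  132.01] rad 28.85 ang 82.1 F [-4.72 -3.56  3.55] Frad -4.18 Ftan(cw) -4.19 |F| 6.9
t 28.95 p [ 536.35 -168.47  132.03] rad 28.84 ang 81.7 F [-3.57 -4.55  4.07] Frad -5.01 Ftan(cw) -2.88 |F| 7.07
t 29.0 p [ 536.31 -168.41  132.  ] rad 28.88 ang 81.8 F [-3.62 -3.55  3.87] Frad -4.03 Ftan(cw) -3.08 |F| 6.38
[[-0.3, 0.0, 0.0, 0.0007, 0.0029, -0.0008, 0], [-0.3, 0.0, 0.0, 0.0011, 0.0038, -0.0008, 0], [-0.3, 0.0, 0.0, 0.0014, 0.0047, -0.0008, 0], [-0.3, 0.0, 0.0, 0.0016, 0.0057, -0.0008, 0], [-0.3, 0.0, 0.0, 0.0019, 0.0067, -0.0008, 0], [-0.3, 0.0, 0.0, 0.0021, 0.0076, -0.0008, 0], [-0.3, 0.0, 0.0, 0.0022, 0.0086, -0.0008, 0], [-0.3, 0.0, 0.0, 0.0024, 0.0096, -0.0008, 0], [-0.3, 0.0, 0.0, 0.0024, 0.0106, -0.0008, 0]]
[[-0.3, 0.0, 0.0, 0.0004, 0.003, -0.0008, 0], [-0.3, 0.0, 0.0, 0.0008, 0.0039, -0.0008, 0], [-0.3, 0.0, 0.0, 0.0011, 0.0048, -0.0008, 0], [-0.3, 0.0, 0.0, 0.0013, 0.0058, -0.0008, 0], [-0.3, 0.0, 0.0, 0.0016, 0.0067, -0.0008, 0], [-0.3, 0.0, 0.0, 0.0018, 0.0077, -0.0008, 0], [-0.3, 0.0, 0.0, 0.0019, 0.0086, -0.0008, 0], [-0.3, 0.0, 0.0, 0.0021, 0.0096, -0.0008, 0], [-0.3, 0.0, 0.0, 0.0021, 0.0106, -0.0008, 0]]
```

{"name": "apply_moves", "arguments": {"increments": [[-0.2,0,0,0.0003,0.0012,-0.0006,0],[-0.3,0,0,0.0005,0.0024,-0.001,0],[-0.3,0,0,0.0008,0.0036,-0.0011,0],[-0.3,0,0,0.001,0.0047,-0.0011,0],[-0.3,0,0,0.0012,0.0058,-0.0011,0],[-0.3,0,0,0.0014,0.0068,-0.0011,0],[-0.3,0,0,0.0015,0.0078,-0.0011,0],[-0.3,0,0,0.0016,0.0087,-0.0011,0]]}}

```text
time_s: 29.8
ee_pos: [0.5445, -0.1718, 0.1329]
orientation: [0.0, 0.885, 0.465, 0.0]
wrist_force: [-3.4, -1.1, -0.3]
finger_gap: 0.024
```

Run:
```python
from w import *
c=(.5322,-.197)
for i in range(2): st(c);cams.camera('top')
st(c)
rows(c,np.array([28]*9)/1e3,-294-np.arange(1,10)*2,.1328)
rows(c,np.array([27.7]*9)/1e3,-294-np.arange(1,10)*2,.1328)
```

```text
t 29.8 p [ 544.49 -171.8   132.93] rad 28.04 ang 64.0 F [-3.46 -1.15  1.11] Frad -2.55 Ftan(cw) -2.6 |F| 3.81
t 29.85 p [ 544.63 -171.95  133.01] rad 27.97 ang 63.6 F [-1.55 -1.16  0.69] Frad -1.73 Ftan(cw) -0.87 |F| 2.05
t 29.9 p [ 544.57 -171.92  132.99] rad 27.97 ang 63.7 F [-2.23 -0.9   1.5 ] Frad -1.8 Ftan(cw) -1.6 |F| 2.84
[[0.1, 0.0, 0.0, 0.0, -0.0001, 0.0002, 0], [0.1, 0.0, 0.0, 0.0001, 0.0008, 0.0002, 0], [0.1, 0.0, 0.0, 0.0002, 0.0018, 0.0002, 0], [0.1, 0.0, 0.0, 0.0003, 0.0028, 0.0002, 0], [0.1, 0.0, 0.0, 0.0003, 0.0038, 0.0002, 0], [0.1, 0.0, 0.0, 0.0003, 0.0047, 0.0002, 0], [0.1, 0.0, 0.0, 0.0003, 0.0057, 0.0002, 0], [0.1, 0.0, 0.0, 0.0002, 0.0067, 0.0002, 0], [0.1, 0.0, 0.0, 0.0001, 0.0077, 0.0002, 0]]
[[0.1, 0.0, 0.0, -0.0003, -0.0001, 0.0002, 0], [0.1, 0.0, 0.0, -0.0002, 0.0009, 0.0002, 0], [0.1, 0.0, 0.0, -0.0001, 0.0018, 0.0002, 0], [0.1, 0.0, 0.0, -0.0, 0.0028, 0.0002, 0], [0.1, 0.0, 0.0, 0.0, 0.0038, 0.0002, 0], [0.1, 0.0, 0.0, 0.0, 0.0047, 0.0002, 0], [0.1, 0.0, 0.0, -0.0, 0.0057, 0.0002, 0], [0.1, 0.0, 0.0, -0.0001, 0.0067, 0.0002, 0], [0.1, 0.0, 0.0, -0.0002, 0.0076, 0.0002, 0]]
```

Run:
```python
from w import *
c=(.5322,-.197)
rows(c,np.array([28.2,28.3]+[28.4]*6)/1e3,62-np.arange(0,8)*2,.1327)
```

```text
[[0.1, 0.0, 0.0, 0.0003, 0.0008, 0.0003, 0], [0.1, 0.0, 0.0, 0.0005, 0.0018, 0.0003, 0], [0.1, 0.0, 0.0, 0.0007, 0.0028, 0.0003, 0], [0.1, 0.0, 0.0, 0.0007, 0.0038, 0.0003, 0], [0.1, 0.0, 0.0, 0.0007, 0.0048, 0.0003, 0], [0.1, 0.0, 0.0, 0.0007, 0.0057, 0.0003, 0], [0.1, 0.0, 0.0, 0.0006, 0.0067, 0.0003, 0], [0.1, 0.0, 0.0, 0.0005, 0.0077, 0.0003, 0]]
```

{"name": "apply_moves", "arguments": {"increments": [[0,0,0,0.0003,0.0008,0.0003,0],[0,0,0,0.0005,0.0018,0.0003,0],[0,0,0,0.0007,0.0028,0.0003,0],[0,0,0,0.0007,0.0038,0.0003,0],[0,0,0,0.0007,0.0048,0.0003,0],[0,0,0,0.0007,0.0057,0.0003,0],[0,0,0,0.0006,0.0067,0.0003,0]]}}

```text
time_s: 30.6
ee_pos: [0.5504, -0.1752, 0.1327]
orientation: [0.0, 0.885, 0.465, 0.0]
wrist_force: [-3.3, -1.0, 1.5]
finger_gap: 0.0233
```

Run:
```python
from w import *
c=(.5322,-.197)
for i in range(2): st(c);cams.camera('top')
st(c)
rows(c,np.array([28.3]*9)/1e3,48-np.arange(0,9)*2,.1328)
```

```text
t 30.6 p [ 550.44 -175.24  132.67] rad 28.39 ang 50.0 F [-3.41 -1.1   2.9 ] Frad -3.04 Ftan(cw) -1.91 |F| 4.61
t 30.65 p [ 550.56 -175.36  132.7 ] rad 28.38 ang 49.7 F [-4.14 -1.23  1.49] Frad -3.62 Ftan(cw) -2.36 |F| 4.57
t 30.7 p [ 550.51 -175.32  132.68] rad 28.38 ang 49.8 F [-3.55 -1.62  2.88] Frad -3.53 Ftan(cw) -1.66 |F| 4.85
[[0.1, 0.0, 0.0, -0.0002, 0.0009, -0.0001, 0], [0.1, 0.0, 0.0, -0.0003, 0.0019, -0.0001, 0], [0.1, 0.0, 0.0, -0.0005, 0.0028, -0.0001, 0], [0.1, 0.0, 0.0, -0.0007, 0.0038, -0.0001, 0], [0.1, 0.0, 0.0, -0.001, 0.0048, -0.0001, 0], [0.1, 0.0, 0.0, -0.0012, 0.0057, -0.0001, 0], [0.1, 0.0, 0.0, -0.0016, 0.0066, -0.0001, 0], [0.1, 0.0, 0.0, -0.0019, 0.0076, -0.0001, 0], [0.1, 0.0, 0.0, -0.0023, 0.0085, -0.0001, 0]]
```

{"name": "apply_moves", "arguments": {"increments": [[0,0,0,-0.0002,0.0009,0,0],[0,0,0,-0.0003,0.0019,0,0],[0,0,0,-0.0005,0.0028,0,0],[0,0,0,-0.0007,0.0038,0,0],[0,0,0,-0.001,0.0048,0,0],[0,0,0,-0.0012,0.0057,0,0],[0,0,0,-0.0016,0.0066,0,0],[0,0,0,-0.0019,0.0076,0,0]]}}

```text
time_s: 31.5
ee_pos: [0.5557, -0.1812, 0.1327]
orientation: [0.0, 0.885, 0.465, 0.0]
wrist_force: [-3.3, 0.2, 1.4]
finger_gap: 0.0237
```

Run:
```python
from w import *
c=(.5322,-.197)
for i in range(2): st(c);cams.camera('top')
st(c)
rows(c,np.array([28.4]*9)/1e3,32-np.arange(0,9)*2,.1328)
```

```text
t 31.5 p [ 555.73 -181.18  132.66] rad 28.35 ang 33.9 F [-3.42  0.06  2.83] Frad -2.81 Ftan(cw) -1.96 |F| 4.44
t 31.55 p [ 555.81 -181.33  132.67] rad 28.34 ang 33.6 F [-4.52  0.67  2.48] Frad -3.39 Ftan(cw) -3.06 |F| 5.2
t 31.6 p [ 555.78 -181.32  132.67] rad 28.32 ang 33.6 F [-3.69  0.11  2.78] Frad -3.01 Ftan(cw) -2.14 |F| 4.63
[[0.1, 0.0, 0.0, -0.0002, 0.0008, -0.0001, 0], [0.1, 0.0, 0.0, -0.0006, 0.0017, -0.0001, 0], [0.1, 0.0, 0.0, -0.0011, 0.0026, -0.0001, 0], [0.1, 0.0, 0.0, -0.0016, 0.0034, -0.0001, 0], [0.1, 0.0, 0.0, -0.0021, 0.0043, -0.0001, 0], [0.1, 0.0, 0.0, -0.0026, 0.0051, -0.0001, 0], [0.1, 0.0, 0.0, -0.0031, 0.0059, -0.0001, 0], [0.1, 0.0, 0.0, -0.0037, 0.0067, -0.0001, 0], [0.1, 0.0, 0.0, -0.0044, 0.0075, -0.0001, 0]]
```

{"name": "apply_moves", "arguments": {"increments": [[0,0,0,-0.0002,0.0008,0,0],[0,0,0,-0.0006,0.0017,0,0],[0,0,0,-0.0011,0.0026,0,0],[0,0,0,-0.0016,0.0034,0,0],[0,0,0,-0.0021,0.0043,0,0],[0,0,0,-0.0026,0.0051,0,0],[0,0,0,-0.0031,0.0059,0,0],[0,0,0,-0.0037,0.0067,0,0],[0,0,0,-0.0044,0.0075,0,0]]}}

```text
time_s: 32.5
ee_pos: [0.5595, -0.1891, 0.1327]
orientation: [0.0, 0.885, 0.465, 0.0]
wrist_force: [-3.8, 1.7, 1.4]
finger_gap: 0.0234
```

Run:
```python
from w import *
c=(.5322,-.197)
for i in range(2): st(c);cams.camera('top')
st(c)
rows(c,np.array([28.5]*9)/1e3,14-np.arange(0,9)*2,.1328)
```

```text
t 32.5 p [ 559.5  -189.15  132.68] rad 28.41 ang 16.1 F [-3.88  1.63  2.82] Frad -3.28 Ftan(cw) -2.64 |F| 5.07
t 32.55 p [ 559.55 -189.33  132.7 ] rad 28.41 ang 15.7 F [-4.58  1.08  3.34] Frad -4.12 Ftan(cw) -2.27 |F| 5.77
t 32.6 p [ 559.56 -189.3   132.7 ] rad 28.42 ang 15.7 F [-2.77  0.73  2.54] Frad -2.47 Ftan(cw) -1.45 |F| 3.83
[[0.1, 0.0, 0.0, -0.0005, 0.0007, -0.0001, 0], [0.1, 0.0, 0.0, -0.0012, 0.0014, -0.0001, 0], [0.1, 0.0, 0.0, -0.0019, 0.0021, -0.0001, 0], [0.1, 0.0, 0.0, -0.0026, 0.0028, -0.0001, 0], [0.1, 0.0, 0.0, -0.0033, 0.0035, -0.0001, 0], [0.1, 0.0, 0.0, -0.0041, 0.0041, -0.0001, 0], [0.1, 0.0, 0.0, -0.0049, 0.0047, -0.0001, 0], [0.1, 0.0, 0.0, -0.0057, 0.0053, -0.0001, 0], [0.1, 0.0, 0.0, -0.0065, 0.0059, -0.0001, 0]]
```

{"name": "apply_moves", "arguments": {"increments": [[0,0,0,-0.0005,0.0007,0,0],[0,0,0,-0.0012,0.0014,0,0],[0,0,0,-0.0019,0.0021,0,0],[0,0,0,-0.0026,0.0028,0,0],[0,0,0,-0.0033,0.0035,0,0],[0,0,0,-0.0041,0.0041,0,0]]}}

```text
time_s: 33.2
ee_pos: [0.5607, -0.195, 0.1327]
orientation: [0.001, 0.885, 0.465, 0.0]
wrist_force: [-3.5, 1.7, 2.0]
finger_gap: 0.0234
```

Run:
```python
from w import *
c=(.5322,-.197)
st(c);cams.camera('top');st(c)
print('in');rows(c,np.array([27,25,23,20,18])/1e3,[4]*5,.1328)
print('up');rows(c,np.array([18])/1e3,[4],.20)
```

```text
t 33.2 p [ 560.66 -195.05  132.72] rad 28.53 ang 3.9 F [-3.6   1.65  3.36] Frad -3.48 Ftan(cw) -1.89 |F| 5.19
t 33.25 p [ 560.68 -195.24  132.74] rad 28.53 ang 3.5 F [-3.46  2.43  3.26] Frad -3.3 Ftan(cw) -2.64 |F| 5.34
in
[[0.1, 0.0, 0.0, -0.0008, -0.0013, -0.0001, 0], [0.1, 0.0, 0.0, -0.002, -0.0029, -0.0001, 0], [0.1, 0.0, 0.0, -0.0033, -0.0045, -0.0001, 0], [0.1, 0.0, 0.0, -0.0051, -0.0068, -0.0001, 0], [0.1, 0.0, 0.0, -0.0064, -0.0084, -0.0001, 0]]
up
[[0.1, 0.0, 0.0, -0.0064, -0.0083, -0.0673, 0]]
```

{"name": "apply_moves", "arguments": {"increments": [[0,0,0,-0.0008,-0.0013,0,0],[0,0,0,-0.002,-0.0029,0,0],[0,0,0,-0.0033,-0.0045,0,0],[0,0,0,-0.0064,-0.0083,0,0],[0,0,0,-0.0064,-0.0083,0,0],[0,0,0,-0.0064,-0.0083,-0.012,0],[0,0,0,-0.0064,-0.0083,-0.032,0],[0,0,0,-0.0064,-0.0083,-0.06,0],[0,0,0,-0.0064,-0.0083,-0.085,0],[0,0,0,-0.0064,-0.0083,-0.095,0],[0,0,0,-0.0064,-0.0083,-0.095,0]]}}

```text
time_s: 34.35
ee_pos: [0.5512, -0.1963, 0.2301]
orientation: [0.002, 0.886, 0.465, 0.002]
wrist_force: [-0.5, -0.2, -1.5]
finger_gap: 0.0238
```

Run:
```python
from w import *
cams.camera('scene');cams.camera('scene');shot('scene','s7.png');shot('wrist','w7.png')
plan([.4774,.215,.228],55.4);st()
w=cv2.imread('pics/w7.png');im=cv2.imread('pics/s7.png')[60:260,80:300]
cv2.imwrite('pics/c7.png',np.hstack([cv2.resize(im,(400,366)),cv2.resize(w,(400,366))]))
```

```text
t 34.55 pos [ 0.5493 -0.1952  0.226 ] yaw 55.37 tilt [-1.2e-03  8.0e-04 -1.0e+00]
shift [ 0.2967 -0.2923 -0.0016] rot [-0.08  0.   -0.03] F [-0.08 -0.64 -1.88] gap 0.023602241290280913 q6 -1.51
t 34.55 p [ 549.26 -195.23  225.98] rad 15.38 ang 22.0 F [-0.18 -0.74 -0.48] Frad -0.44 Ftan(cw) 0.61 |F| 0.9
```

View pics/c7.png

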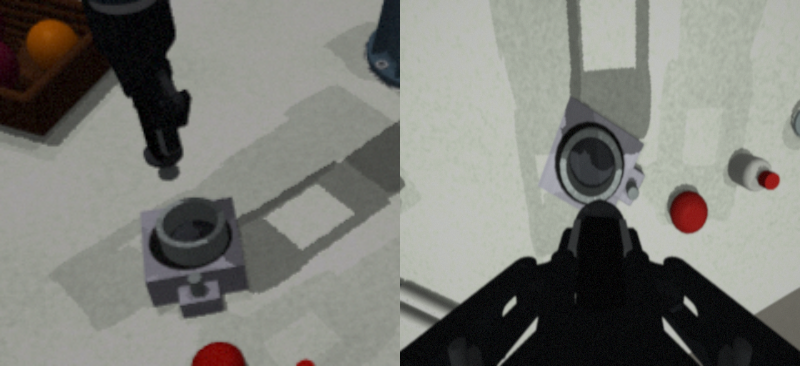

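{"name": "apply_moves", "arguments": {"increments": [[0,0,0,0.02,-0.02,0,0],[0,0,0,0.05,-0.049,0,0],[0,0,0,0.083,-0.082,0,0],[0,0,0,0.116,-0.114,0,0],[0,0,0,0.149,-0.147,0,0],[0,0,0,0.182,-0.179,0,0],[0,0,0,0.215,-0.212,0,0],[0,0,0,0.245,-0.241,0,0],[0,0,0,0.27,-0.266,0,0],[0,0,0,0.29,-0.286,0,0],[0,0,0,0.2967,-0.2923,0,0],[0,0,0,0.2967,-0.2923,0,0]]}}

```text
time_s: 35.75
ee_pos: [0.4766, 0.2158, 0.2253]
orientation: [-0.001, 0.885, 0.466, -0.001]
wrist_force: [0.7, 0.0, -2.4]
finger_gap: 0.0234
```

{"name": "apply_moves", "arguments": {"increments": [[0,0,0,0,0,0,0]]}}

```text
time_s: 35.85
ee_pos: [0.4766, 0.215, 0.2247]
orientation: [-0.001, 0.885, 0.466, -0.002]
wrist_force: [-0.3, 0.3, -1.1]
finger_gap: 0.0236
```

Run:
```python
from w import *
for i in range(8): cams.camera('scene')
plan([.4774,.215,.17],55.4)
shot('scene','s8.png');shot('wrist','w8.png');shot('top','t8.png')
plan([.4774,.215,.17],55.4);plan([.4774,.215,.0806],55.4)
w=cv2.imread('pics/w8.png');im=cv2.imread('pics/s8.png')[90:290,320:520]
cv2.imwrite('pics/c8.png',np.hstack([cv2.resize(im,(400,400),interpolation=2),cv2.resize(w,(400,400))]))
```

```text
t 36.25 pos [0.4768 0.2153 0.2254] yaw 55.45 tilt [-3.e-03  3.e-04 -1.e+00]
shift [0.0002 0.0008 0.0554] rot [-0.15  0.08  0.05] F [-0.52 -0.21 -1.58] gap 0.023395991407336156 q6 -0.77
t 36.4 pos [0.4766 0.2157 0.2254] yaw 55.48 tilt [-2.9e-03  3.0e-04 -1.0e+00]
shift [-0.      0.0012  0.0554] rot [-0.15  0.08  0.08] F [ 0.25 -0.37 -2.25] gap 0.023267398788756638 q6 -0.77
t 36.4 pos [0.4766 0.2157 0.2254] yaw 55.48 tilt [-2.9e-03  3.0e-04 -1.0e+00]
shift [1.000e-04 1.400e-03 1.448e-01] rot [-0.15  0.08  0.08] F [ 0.25 -0.37 -2.25] gap 0.023267398788756638 q6 -0.77
```

View pics/c8.png

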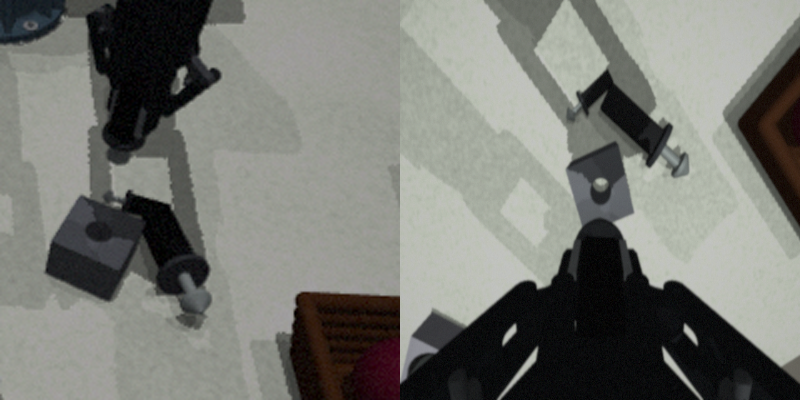

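Run:
```python
import cv2,numpy as np
a=cv2.imread('pics/w4.png')[200:350,220:340];b=cv2.imread('pics/w8.png')[200:350,220:340]
f=lambda x:cv2.resize(cv2.convertScaleAbs(x,alpha=2.5,beta=10),(390,488),interpolation=2)
cv2.imwrite('pics/c9.png',np.hstack([f(a),f(b)]))
```

```text
(no output)
```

View pics/c9.png

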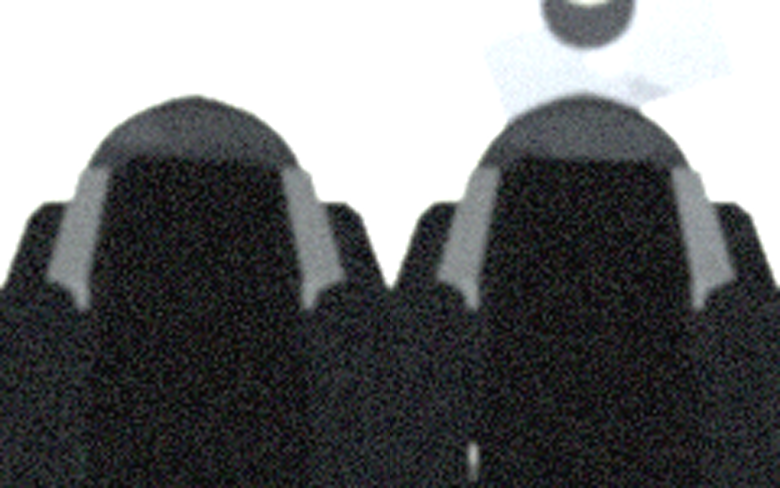

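The tool sits in the hand as it did after pickup, to within a pixel. Descending towards the rest.

{"name": "apply_moves", "arguments": {"increments": [[-0.1,0.1,0,0,0.0013,0.02,0],[-0.1,0.1,0,0,0.0013,0.045,0],[-0.1,0.1,0,0,0.0013,0.07,0],[-0.1,0.1,0,0,0.0013,0.085,0],[-0.1,0.1,0,0,0.0013,0.09,0],[-0.1,0.1,0,0,0.0013,0.09,0],[-0.1,0.1,0,0,0.0013,0.09,0],[-0.1,0.1,0,0,0.0013,0.09,0]]}}

```text
time_s: 37.2
ee_pos: [0.4783, 0.2151, 0.1366]
orientation: [-0.0, 0.885, 0.466, 0.001]
wrist_force: [0.1, -0.3, -1.4]
finger_gap: 0.0235
```

Run:
```python
from w import *
for i in range(3): cams.camera('scene')
plan([.4774,.215,.0806],55.4)
shot('scene','s9.png')
im=cv2.imread('pics/s9.png')[90:290,320:520]
cv2.imwrite('pics/c10.png',cv2.resize(im,(600,600),interpolation=2))
```

```text
t 37.35 pos [0.4779 0.215  0.1362] yaw 55.49 tilt [ 9.e-04  1.e-03 -1.e+00]
shift [-0.0004 -0.0004  0.0556] rot [ 0.01 -0.08  0.09] F [-0.36  0.77 -1.88] gap 0.023653144045545933 q6 -0.77
```

View pics/c10.png

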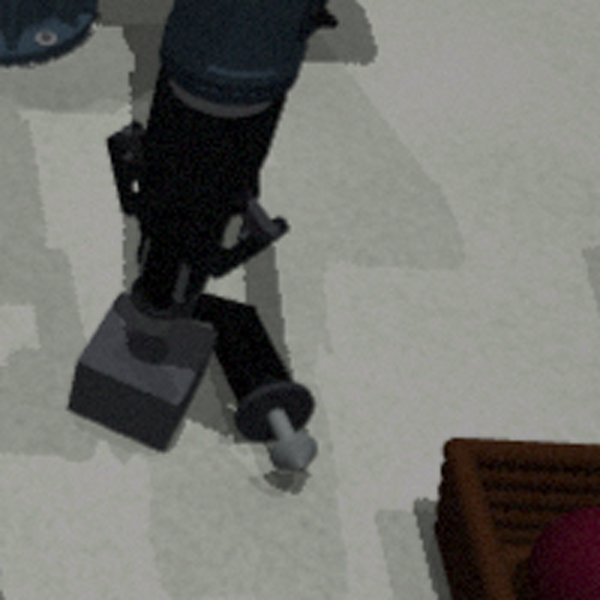

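{"name": "apply_moves", "arguments": {"increments": [[0,0,0,-0.0004,-0.0004,0.006,0],[0,0,0,-0.0004,-0.0004,0.013,0],[0,0,0,-0.0004,-0.0004,0.02,0],[0,0,0,-0.0004,-0.0004,0.027,0],[0,0,0,-0.0004,-0.0004,0.034,0],[0,0,0,-0.0004,-0.0004,0.041,0],[0,0,0,-0.0004,-0.0004,0.047,0],[0,0,0,-0.0004,-0.0004,0.05,0],[0,0,0,-0.0004,-0.0004,0.05,0],[0,0,0,-0.0004,-0.0004,0.05,0]]}}

```text
time_s: 38.4
ee_pos: [0.4775, 0.215, 0.0861]
orientation: [-0.0, 0.885, 0.466, 0.001]
wrist_force: [0.4, 0.5, -1.6]
finger_gap: 0.0234
```

Run:
```python
from w import *
for i in range(3): st();cams.camera('scene')
plan([.4774,.215,.0806],55.4)
```

```text
t 38.4 p [477.46 215.    86.14] rad 419.96 ang 97.9 F [ 0.34  0.37 -0.2 ] Frad 0.31 Ftan(cw) 0.39 |F| 0.54
t 38.45 p [477.58 215.04  86.33] rad 419.98 ang 97.9 F [-0.96 -0.34  0.48] Frad -0.2 Ftan(cw) -1.0 |F| 1.13
t 38.5 p [477.61 215.05  86.39] rad 419.99 ang 97.9 F [-0.13 -0.51 -0.75] Frad -0.49 Ftan(cw) -0.2 |F| 0.92
t 38.55 pos [0.4776 0.215  0.0864] yaw 55.48 tilt [ 0.0013  0.0011 -1.    ]
shift [-0.0001 -0.0001  0.0058] rot [ 0.03 -0.1   0.08] F [-0.43  0.16 -2.06] gap 0.02356519376785836 q6 -0.77
```

Free in the hole. I'll press to the seat gently.

{"name": "apply_moves", "arguments": {"increments": [[0,0,0,0,0,0.002,0],[0,0,0,0,0,0.004,0],[0,0,0,0,0,0.0058,0],[0,0,0,0,0,0.0062,0],[0,0,0,0,0,0.0062,0],[0,0,0,0,0,0.0062,0]]}}

```text
time_s: 39.15
ee_pos: [0.4776, 0.2151, 0.0806]
orientation: [-0.0, 0.885, 0.466, 0.001]
wrist_force: [-3.5, -1.3, 4.6]
finger_gap: 0.0238
```

Run:
```python
from w import *
for i in range(4): st();cams.camera('scene')
```

```text
t 39.15 p [477.57 215.07  80.62] rad 420.02 ang 97.9 F [-3.62 -1.37  6.  ] Frad -0.86 Ftan(cw) -3.77 |F| 7.14
t 39.2 p [477.55 215.08  80.62] rad 420.02 ang 97.9 F [-3.58 -1.49  7.21] Frad -0.99 Ftan(cw) -3.75 |F| 8.19
t 39.25 p [477.59 215.07  80.63] rad 420.01 ang 97.9 F [-3.77 -1.18  6.58] Frad -0.65 Ftan(cw) -3.89 |F| 7.68
t 39.3 p [477.55 215.09  80.61] rad 420.04 ang 97.9 F [-3.09 -0.81  6.54] Frad -0.38 Ftan(cw) -3.17 |F| 7.28
```

Same height and force as at pickup, so it's seated. Opening, then retreating straight up.

{"name": "apply_moves", "arguments": {"increments": [[0,0,0,0,0,0,20],[0,0,0,0,0,0,40],[0,0,0,0,0,0,70],[0,0,0,0,0,0,100],[0,0,0,0,0,0,100],[0,0,0,0,0,0,100],[0,0,0,0,0,0,100],[0,0,0,0,0,0,100]]}}

```text
time_s: 40.15
ee_pos: [0.4776, 0.2151, 0.0806]
orientation: [-0.0, 0.885, 0.466, 0.001]
wrist_force: [0.6, -0.4, -0.6]
finger_gap: 0.0855
```

{"name": "apply_moves", "arguments": {"increments": [[0,0,0,0,0,-0.015,100],[0,0,0,0,0,-0.04,100],[0,0,0,0,0,-0.075,100],[0,0,0,0,0,-0.115,100],[0,0,0,0,0,-0.15,100],[0,0,0,0,0,-0.18,100],[0,0,0,0,0,-0.18,100],[0,0,0,0,0,-0.18,100],[0,0,0,0,0,-0.18,100]]}}

```text
time_s: 41.05
ee_pos: [0.4765, 0.2147, 0.2592]
orientation: [-0.001, 0.885, 0.466, -0.0]
wrist_force: [0.0, -0.5, -0.9]
finger_gap: 0.0852
```

Run:
```python
from w import *
for i in range(4): cams.camera('scene')
st();shot('scene','s11.png');shot('wrist','w11.png')
for t in('tool','handle'):
    for n in('scene','wrist'):
        for r in cams.pinpoint(t,n)[:3]: print(t,n,round(r['confidence'],2),toworld(n,r['xyz']).round(4))
w=cv2.imread('pics/w11.png');im=cv2.imread('pics/s11.png')[90:290,320:520]
cv2.imwrite('pics/c11.png',np.hstack([cv2.resize(im,(400,400),interpolation=2),cv2.resize(w[130:270,210:350],(400,400),interpolation=2)]))
```

```text
t 41.25 p [476.76 214.73 259.32] rad 419.79 ang 98.0 F [ 0.15 -0.63  1.78] Frad -0.65 Ftan(cw) 0.07 |F| 1.9
tool scene 0.71 [0.545 0.336 0.036]
tool scene 0.69 [0.4768 0.2122 0.0225]
tool scene 0.45 [0.3873 0.2168 0.0154]
tool wrist 0.96 [0.3852 0.212  0.0201]
tool wrist 0.92 [0.4791 0.2082 0.0246]
tool wrist 0.87 [0.5412 0.3368 0.0419]
handle scene 0.65 [0.483  0.2124 0.0888]
handle scene 0.65 [ 0.6993  0.0013 -0.0016]
handle scene 0.46 [0.3829 0.2646 0.0118]
handle wrist 0.86 [0.4589 0.3024 0.0275]
handle wrist 0.81 [0.3902 0.266  0.0137]
handle wrist 0.64 [0.4798 0.2096 0.0941]
```

View pics/c11.png

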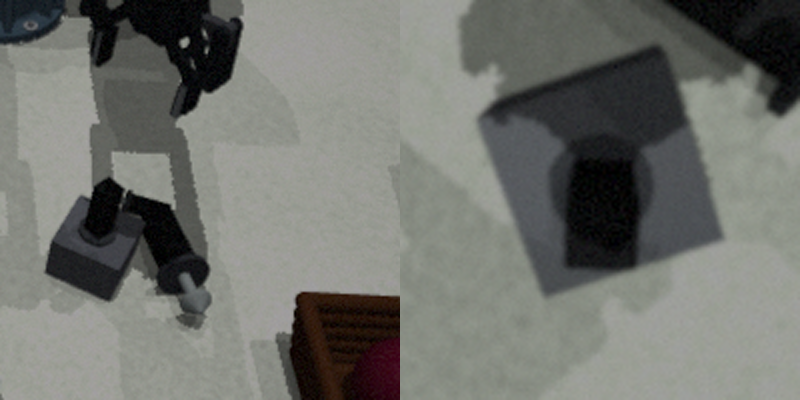

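View pics/s11.png

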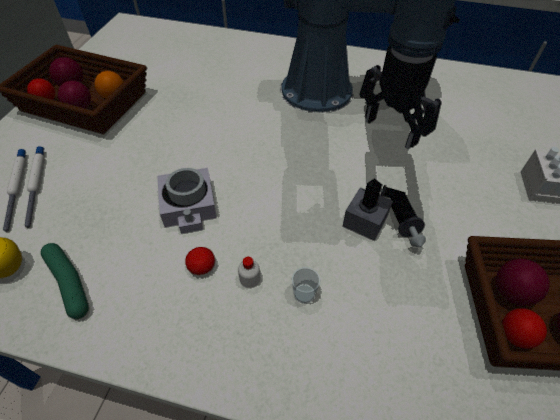

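The tool stands upright and seated in the rest (scene 370,195). The bystanders are in place (tomato 200,261, bottle 248,272, beaker 306,286), and the gripper is clear of everything. Handing in.

```bash
python3 -c "
from station import job
print(job.sign_off())"
```

```text
the job is handed in; nothing more can be done
None
```

I took the deburring tool from its rest and ran the cone clockwise right round the sleeve's inner edge. It started on the clamp-screw side and finished about 15° past the start. I then lifted it out, stood it back in the rest and let go. The job was handed in at about 41 s, and no verdict was reported.

**Force:** The force read between moves was mostly 4–7.5 N in total, friction included. It dipped to about 2 N twice and reached about 8 N once, early in the round. I had no force readings during the moves themselves, so a brief peak or loss of contact between readings can't be ruled out.

**Depth:** By the wrist height, the tip stayed about 4–7 mm below the rim. The circle fit gave a larger radius than the planned 5 mm depth would, closer to 3 mm deep; I didn't resolve the difference. Both are within the 1–10 mm range.

**Last checks:**
- **Seating:** The tool stands upright in its rest. With the tool seated and still gripped, the wrist height (80.6 mm) and force were the same as at pickup.
- **Release:** The fingers are open and clear of everything.
- **Bystanders:** The tomato, bottle and beaker look unmoved.

**One thing that differed:** The large look-alike tool, which at first stood free on its tip, toppled in the first two seconds during my first move. The arm was about 14 cm away and above it, so I believe it fell by itself. I left it lying beside the rest.

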